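# Check the flip-top tins: free lid, right width

## Robot

A 6-joint arm with a two-finger parallel gripper is mounted at the origin on the work surface. World frame = base frame: x ahead of the robot, y to its left, z up, the work surface at z = 0. Lengths are in m, angles in rad, forces in N, time in s.
With the tool pointing down it reaches from about 0.25 to 0.775 m from the base axis. Payload 4 kg.
Tool frame: the origin (TCP) lies on the centre line of the jaws, within the pads' length; the fingertips stand 11 mm ahead of it and the grasp point (between the pads) lies 8 mm behind it; z points along the fingers, y is the direction in which the jaws open and shut (so a half turn about z gives the same grasp; the last joint's range is limited). The gripper opens to 85 mm and grips with 20 to 120 N. Pads are 22 mm wide; open, the fingers measure 114 mm over their backs; the gripper's body (76 mm by 85 mm) begins 54 mm behind the grasp point. The pads swing forward as they close: fully open they stand 13 mm farther back than shut.
Start: joints at [1.04, 0.087, 1.371, -0, 1.684, -0.103], TCP at [0.228, 0.5, 0.242] pointing down, gripper open.
Joint ranges: [-3.1, 3.1], [-0.76, 2.03], [0.27, 2.55], [-1.08, 4.22], [0.17, 2.65], [-2.57, 2.57]. Speed limits (rad/s): [2.79, 2.79, 3.14, 3.14, 3.14, 3.14].

## Interface

Orientations are given as [roll, pitch, yaw] about the fixed x, y, z axes, in that order (R = Rz(yaw) Ry(pitch) Rx(roll)).
In Python, from workcell import monitor, eyes, order gives the robot as it stands. The module is installed in compiled form; this text tells all that it offers.
- The arm moves only by the shell command python3 -m jog 'ROWS' [OPENING] [FORCE]. ROWS is a JSON object of lists of equal length, an entry for each row: "offset": the shift along the world's x, y, z in units of 10 cm (1.0 is 10 cm), a list of three; "angular": the turn, a rotation vector about the world's x, y, z in units of pi rad (1.0 is pi rad), a list of three. A call has 1 to 8 rows; each row shifts and turns the pose as measured when the row begins; what a row does not reach is not made up. A row lasts 1/8 s, in which the tool goes at most 62.5 mm and 10.7 degrees, less where a joint would pass 70% of its speed; a pose out of reach is approached as far as the arm can. A call with a number of a shift or a turn outside -1 to 1 is refused whole. A call with a gripper value outside its range is refused whole. OPENING is the closure, from 0 (fully open) to 1 (shut), set as the call begins (- or left out, the last holds). The fingers move at their own pace and stop on an object; FORCE is the grip in N (left out, the last holds). Time passes only in rows, so rows that do not move let the fingers close. It gives the time, the measured TCP pose, the force and the opening at its end, in the units of the state.
- monitor.state(): the state, without advancing time (a new reading comes with each control period).
- eyes.camera(name): name is "scene" or "top"; returns (picture, depth): 480x640x3 uint8, red, green, blue; 480x640 float32, m along the optical axis (not along the pixel's ray), 0 where there is no reading.
- eyes.camera_model(name): a dict with "mtx" (3x3 intrinsics, pixels), "dist" ([k1, k2, p1, p2, k3] as OpenCV has them; the pictures are not rectified), "view" (4x4, takes a point from world to camera coordinates). Camera axes: x right, y down, z forward; pixel columns grow to the right and rows downward; lengths in m; the calibration is good to about 2 mm. A picture is of the moment at which its call begins. camera_model takes no time and is no camera call.
- order.sign_off(): hands the job in, once; it reports no verdict.
The state is a dict: "time": time; "qpos": joint angles; "dq": joint speeds; "joint_efforts": joint torques, N m; "ee_pos": TCP position; "orientation": TCP orientation; "ft_force": force on the tool from outside, world axes, zero at the start; "moment": the same for the moment, N m; "grip_width": finger opening in m.
Only numpy, scipy, OpenCV 4.12 (cv2) and the standard library are available. Lean on these libraries where they do the work, as an engineer would, in place of code of your own. Each camera call takes 0.05 s, during which the arm holds its last target.

## Task

Check the three or four flip-top tins in the row at the coffee bench: first, going from the robot's left to its right, raise each lid about half way and let it go to see whether it drops shut by itself; then, again from left to right, carry each free-swinging tin to the slot gauge and slide it lengthwise through. Stand the tins that are free and pass the gauge in the tray with handles, and the stiff ones and those that jam in the gauge in the tray without handles, every tin upright and flat on the tray floor with its lid shut. Leave everything else on the bench where it is.

Things in the scene. Friction and masses are not known exactly. Their poses are not given: they have to be found in the camera images.
- tin1: bare metal flip-top tin, at the left (+y) place of the row (None if absent). 66 mm in its x, 48 or 56 mm in its y (not said which), 48 mm high, lid 5 mm thick on top; 0.2 to 0.4 kg. Origin: centre of underside. Lid hinge on its -x side (towards the robot) at x -33, z 48 mm, along y. Carry it by its 66 mm length, fingers on the +x and -x sides
- tin1_lid (a joint): lid angle of tin1, rad: 0 shut, stop at 1.5. Black tab on the lid, 12 x 14 x 18 mm (x, y, z), at tin x +20, y 0, z 53 to 71 mm when shut: pinch its 14 mm, swing about the hinge. A free lid let go drops shut in 0.5 s; a stiff one (0.04 N m; not said which) stays where let go: press it shut, 1 to 2 N
- tin2: bare metal flip-top tin, at the left (+y) place of the row (None if absent). 66 mm in its x, 48 or 56 mm in its y (not said which), 48 mm high, lid 5 mm thick on top; 0.2 to 0.4 kg. Origin: centre of underside. Lid hinge on its -x side (towards the robot) at x -33, z 48 mm, along y. Carry it by its 66 mm length, fingers on the +x and -x sides
- tin2_lid (a joint): lid angle of tin2, rad: 0 shut, stop at 1.5. Black tab on the lid, 12 x 14 x 18 mm (x, y, z), at tin x +20, y 0, z 53 to 71 mm when shut: pinch its 14 mm, swing about the hinge. A free lid let go drops shut in 0.5 s; a stiff one (0.04 N m; not said which) stays where let go: press it shut, 1 to 2 N
- tin3: bare metal flip-top tin, at the second place of the row (None if absent). 66 mm in its x, 48 or 56 mm in its y (not said which), 48 mm high, lid 5 mm thick on top; 0.2 to 0.4 kg. Origin: centre of underside. Lid hinge on its -x side (towards the robot) at x -33, z 48 mm, along y. Carry it by its 66 mm length, fingers on the +x and -x sides
- tin3_lid (a joint): lid angle of tin3, rad: 0 shut, stop at 1.5. Black tab on the lid, 12 x 14 x 18 mm (x, y, z), at tin x +20, y 0, z 53 to 71 mm when shut: pinch its 14 mm, swing about the hinge. A free lid let go drops shut in 0.5 s; a stiff one (0.04 N m; not said which) stays where let go: press it shut, 1 to 2 N
- tin4: bare metal flip-top tin, at the second place of the row (None if absent). 66 mm in its x, 48 or 56 mm in its y (not said which), 48 mm high, lid 5 mm thick on top; 0.2 to 0.4 kg. Origin: centre of underside. Lid hinge on its -x side (towards the robot) at x -33, z 48 mm, along y. Carry it by its 66 mm length, fingers on the +x and -x sides
- tin4_lid (a joint): lid angle of tin4, rad: 0 shut, stop at 1.5. Black tab on the lid, 12 x 14 x 18 mm (x, y, z), at tin x +20, y 0, z 53 to 71 mm when shut: pinch its 14 mm, swing about the hinge. A free lid let go drops shut in 0.5 s; a stiff one (0.04 N m; not said which) stays where let go: press it shut, 1 to 2 N
- tin5: bare metal flip-top tin, at the second place of the row (None if absent). 66 mm in its x, 48 or 56 mm in its y (not said which), 48 mm high, lid 5 mm thick on top; 0.2 to 0.4 kg. Origin: centre of underside. Lid hinge on its -x side (towards the robot) at x -33, z 48 mm, along y. Carry it by its 66 mm length, fingers on the +x and -x sides
- tin5_lid (a joint): lid angle of tin5, rad: 0 shut, stop at 1.5. Black tab on the lid, 12 x 14 x 18 mm (x, y, z), at tin x +20, y 0, z 53 to 71 mm when shut: pinch its 14 mm, swing about the hinge. A free lid let go drops shut in 0.5 s; a stiff one (0.04 N m; not said which) stays where let go: press it shut, 1 to 2 N
- tin6: bare metal flip-top tin, at the third place of the row (None if absent). 66 mm in its x, 48 or 56 mm in its y (not said which), 48 mm high, lid 5 mm thick on top; 0.2 to 0.4 kg. Origin: centre of underside. Lid hinge on its -x side (towards the robot) at x -33, z 48 mm, along y. Carry it by its 66 mm length, fingers on the +x and -x sides
- tin6_lid (a joint): lid angle of tin6, rad: 0 shut, stop at 1.5. Black tab on the lid, 12 x 14 x 18 mm (x, y, z), at tin x +20, y 0, z 53 to 71 mm when shut: pinch its 14 mm, swing about the hinge. A free lid let go drops shut in 0.5 s; a stiff one (0.04 N m; not said which) stays where let go: press it shut, 1 to 2 N
- tin7: bare metal flip-top tin, at the third place of the row (None if absent). 66 mm in its x, 48 or 56 mm in its y (not said which), 48 mm high, lid 5 mm thick on top; 0.2 to 0.4 kg. Origin: centre of underside. Lid hinge on its -x side (towards the robot) at x -33, z 48 mm, along y. Carry it by its 66 mm length, fingers on the +x and -x sides
- tin7_lid (a joint): lid angle of tin7, rad: 0 shut, stop at 1.5. Black tab on the lid, 12 x 14 x 18 mm (x, y, z), at tin x +20, y 0, z 53 to 71 mm when shut: pinch its 14 mm, swing about the hinge. A free lid let go drops shut in 0.5 s; a stiff one (0.04 N m; not said which) stays where let go: press it shut, 1 to 2 N
- tin8: bare metal flip-top tin, at the right (-y) place of the row (None if absent). 66 mm in its x, 48 or 56 mm in its y (not said which), 48 mm high, lid 5 mm thick on top; 0.2 to 0.4 kg. Origin: centre of underside. Lid hinge on its -x side (towards the robot) at x -33, z 48 mm, along y. Carry it by its 66 mm length, fingers on the +x and -x sides
- tin8_lid (a joint): lid angle of tin8, rad: 0 shut, stop at 1.5. Black tab on the lid, 12 x 14 x 18 mm (x, y, z), at tin x +20, y 0, z 53 to 71 mm when shut: pinch its 14 mm, swing about the hinge. A free lid let go drops shut in 0.5 s; a stiff one (0.04 N m; not said which) stays where let go: press it shut, 1 to 2 N
- tin9: bare metal flip-top tin, at the right (-y) place of the row (None if absent). 66 mm in its x, 48 or 56 mm in its y (not said which), 48 mm high, lid 5 mm thick on top; 0.2 to 0.4 kg. Origin: centre of underside. Lid hinge on its -x side (towards the robot) at x -33, z 48 mm, along y. Carry it by its 66 mm length, fingers on the +x and -x sides
- tin9_lid (a joint): lid angle of tin9, rad: 0 shut, stop at 1.5. Black tab on the lid, 12 x 14 x 18 mm (x, y, z), at tin x +20, y 0, z 53 to 71 mm when shut: pinch its 14 mm, swing about the hinge. A free lid let go drops shut in 0.5 s; a stiff one (0.04 N m; not said which) stays where let go: press it shut, 1 to 2 N
- gauge: fixed slot gauge: two steel cheeks 34 mm high on the bench, 52 mm apart in its x, reaching 51 mm from the middle in x and 30 mm in y with flared mouths. Origin: bench level, middle of the slot. Tins slide along its y, either way, tin x along gauge y: a 48 mm tin passes, a 56 mm tin jams in the mouth
- handled_tray: fixed shallow wooden tray, the tray with a steel loop handle at each end (for good tins). 125 mm in its x, 310 mm in its y, floor 4 mm thick, rim 12 mm high and 5 mm thick. Origin: centre of the underside. Holds four tins side by side along its y (tin x along tray x)
- plain_tray: fixed shallow wooden tray, the tray without handles (for rejects). 125 mm in its x, 310 mm in its y, floor 4 mm thick, rim 12 mm high and 5 mm thick. Origin: centre of the underside. Holds four tins side by side along its y (tin x along tray x)
- tamper: bystander, leave alone: steel coffee tamper, 52 mm across, 65 mm tall; origin at the middle of its underside
- spoon: bystander, leave alone: steel spoon lying flat, 150 mm
- pitcher: bystander, leave alone: steel milk pitcher, 80 mm across, 100 mm tall; origin at the middle of its underside
There are look-alikes about, which are no part of the job. What is shaped like the tin7 but blue or green is not meant. Leave any red look-alike of the gauge alone.

How it is judged:
By the outcome, as a careful person would: the job done as asked, in the order asked, and still so for the second after the job is handed in, with the robot touching nothing.
Of tin1, tin2 only 1 to 1 are there at a start; the rules pass over those that are not, and their reading is None.
Of tin3, tin4, tin5 only 1 to 1 are there at a start; the rules pass over those that are not, and their reading is None.
Of tin6, tin7 only 1 to 1 are there at a start; the rules pass over those that are not, and their reading is None.
Of tin8, tin9, jar only 1 to 1 are there at a start; the rules pass over those that are not, and their reading is None.
At some moment in a run one of tin1, tin2, tin3, tin4, tin5, tin6, tin7, tin8, tin9 may be knocked a few centimetres aside while the robot is not near it.
Once in a run the grip may slacken for a moment while it holds something.
It also fails if it takes over 210 s, if anything falls off the work surface, if the arm or the gripper's body presses on something with over 40 N, if the wrist force passes 120 N, or if a joint passes its speed limit or range.

## Working session

There is one attempt and no reset: what is moved stays moved. The work goes in short steps, Python scripts to look and compute and a shell command to move; the robot and the scene stay as the last step left them, time stands still between calls to the robot, and variables do not carry over. Pictures are saved under pics/ and viewed, and the job is handed in when it is done.

```bash
mkdir -p pics
cat > h.py <<'E'
import numpy as np, cv2
from workcell import monitor, eyes, order
def snap(name,fn=None,crop=None,scale=1):
    p,d=eyes.camera(name)
    if fn:
        im=p[...,::-1]
        if crop: 
            u0,v0,u1,v1=crop; im=im[v0:v1,u0:u1]
        if scale!=1: im=cv2.resize(im,None,fx=scale,fy=scale,interpolation=cv2.INTER_CUBIC)
        cv2.imwrite('pics/'+fn,im)
    return p,d
def cloud(name,d):
    m=eyes.camera_model(name)
    K=np.array(m['mtx']);D=np.array(m['dist'],float);V=np.array(m['view'])
    v,u=np.mgrid[0:480,0:640]
    pts=np.stack([u,v],-1).reshape(-1,1,2).astype(np.float64)
    n=cv2.undistortPoints(pts,K,D).reshape(480,640,2)
    c=np.dstack([n[...,0]*d,n[...,1]*d,d])
    R=V[:3,:3];t=V[:3,3]
    w=(c-t)@R
    w[d<=0]=np.nan
    return w
def proj(name,P):
    m=eyes.camera_model(name)
    V=np.array(m['view'])
    r,_=cv2.Rodrigues(V[:3,:3])
    return cv2.projectPoints(np.array(P,float).reshape(-1,1,3),r,V[:3,3],np.array(m['mtx']),np.array(m['dist'],float))[0].reshape(-1,2)
E
python3 - <<'E'
from h import *
for n in ('scene','top'):
    p,d=snap(n,n+'0.png')
    np.savez('pics/%s0.npz'%n,p=p,d=d)
    m=eyes.camera_model(n); V=np.array(m['view']); print(n,-V[:3,:3].T@V[:3,3], V[2,:3], m['dist'])
print(monitor.state())
E
```

```text
scene [0.99847582 0.40712133 1.02216578] [-0.43878238 -0.37043512 -0.81868666] [-0.10590908  0.          0.          0.          0.        ]
top [ 0.35999532 -0.00745385  0.8778509 ] [ 0.17864921 -0.00733523 -0.98388549] [-0.05494084  0.          0.          0.          0.        ]
{'time': 0.1, 'qpos': array([ 1.03991471e+00,  8.79078254e-02,  1.37211506e+00, -1.92368089e-05,
        1.68358844e+00, -1.03112986e-01]), 'dq': array([ 0.00011355, -0.00179956, -0.00386047,  0.00182649, -0.00166345,
        0.00078983]), 'joint_efforts': array([ 2.08848171e-03, -3.53015614e+01, -3.14217210e+01, -8.72932515e-05,
        7.97151821e-03,  3.08749932e-07]), 'ee_pos': array([0.22796363, 0.50006725, 0.24123548]), 'orientation': array([-3.13958273e+00, -1.88765532e-04,  2.71382169e+00]), 'ft_force': array([ 0.34559754, -0.33828825, -0.06993069]), 'moment': array([ 0.00035761, -0.00447956,  0.00817792]), 'grip_width': 0.08540609108168729}
```

View pics/scene0.png

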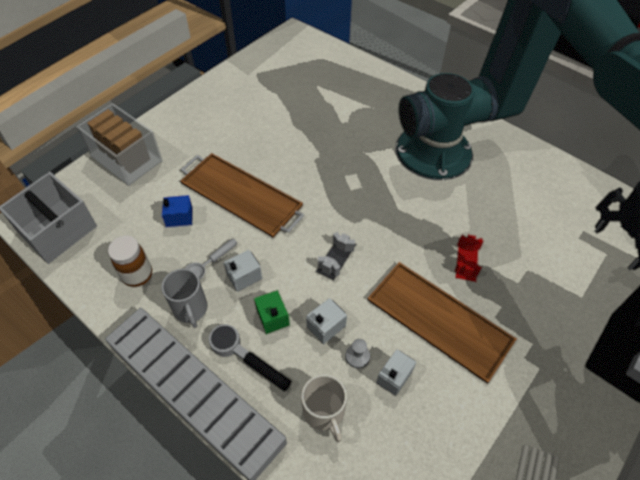

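View pics/top0.png

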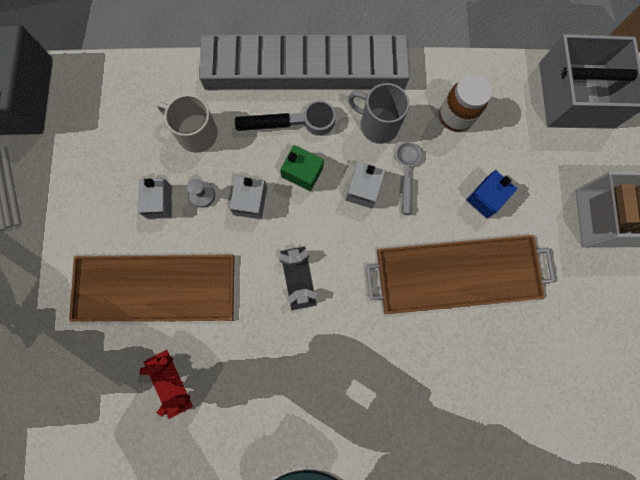

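```bash
cat > meas.py <<'E'
from h import *
z=np.load('pics/top0.npz');p,d=z['p'],z['d'];w=cloud('top',d)
for u,v in [(152,205),(248,200),(365,190),(400,60),(150,290),(460,275),(465,100),(320,350),(285,290),(300,170),(200,190)]:
    print((u,v),np.round(w[v,u],4))
def tin(box):
    u0,v0,u1,v1=box
    W=w[v0:v1,u0:u1];P=p[v0:v1,u0:u1].astype(float)
    m=(np.abs(W[...,2]-0.053)<0.006)
    q=W[m][:,:2].astype(np.float32)
    r=cv2.minAreaRect(q*1000); print('top',m.sum(),np.round(r[0],1),np.round(r[1],1),round(r[2],1),'z',np.median(W[m][:,2]))
    t=(W[...,2]>0.062)&(W[...,2]<0.08); print(' tab',t.sum(),np.round(W[t].mean(0),4), np.round(W[t].min(0),4),np.round(W[t].max(0),4))
for b in [(125,160,185,235),(220,160,275,235),(335,145,395,220)]: tin(b)
E
python3 meas.py
```

```text
(152, 205) [0.5852 0.2856 0.0511]
(248, 200) [0.5929 0.1053 0.0545]
(365, 190) [ 0.6122 -0.1131  0.0522]
(400, 60) [ 0.8845 -0.1916  0.0499]
(150, 290) [0.4302 0.296  0.0056]
(460, 275) [ 0.4567 -0.2992  0.0025]
(465, 100) [ 0.7657 -0.2941  0.1108]
(320, 350) [ 0.3173 -0.0276 -0.0032]
(285, 290) [ 0.4302  0.0385 -0.0014]
(300, 170) [0.6522 0.0087 0.0508]
(200, 190) [0.6111 0.1943 0.0596]
top 865 [603.6 289.4] [69.7 50.3] 2.6 z 0.052616798827164336
 tab 61 [0.6241 0.2892 0.0698] [0.6191 0.2825 0.0632] [0.6298 0.2969 0.0742]
top 944 [605.  108.2] [55.9 67.4] 81.2 z 0.05290040587811752
 tab 61 [0.624  0.1046 0.0697] [0.6176 0.0976 0.062 ] [0.6313 0.1118 0.0728]
top 929 [ 628.6 -116.3] [56.  66.9] 70.2 z 0.05273990590102758
 tab 58 [ 0.6473 -0.1227  0.0695] [ 0.6404 -0.1308  0.0625] [ 0.6556 -0.1155  0.0734]
```

Run:
```python
import cv2
a=cv2.imread('pics/top0.png')
cv2.imwrite('pics/top0c.png',cv2.resize(a[120:330,60:260],None,fx=4,fy=2.8)[:600,:800])
cv2.imwrite('pics/top0d.png',cv2.resize(a[130:330,260:460],None,fx=3,fy=3))
```

```text
(no output)
```

View pics/top0d.png

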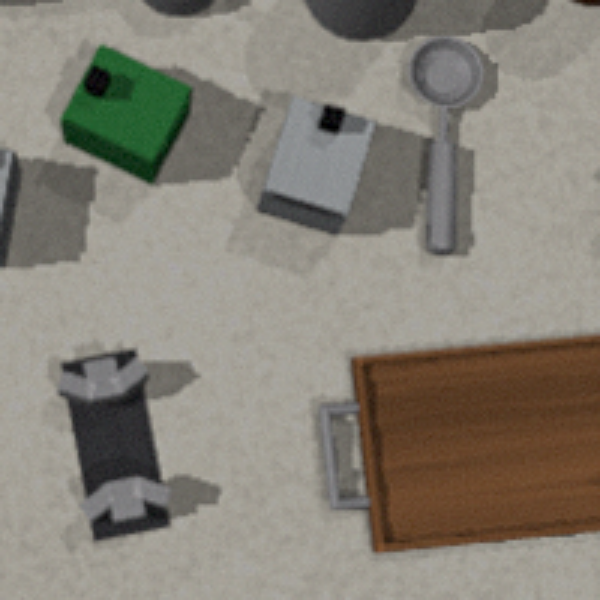

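```bash
cat >> meas.py <<'E'
print('gauge')
u0,v0,u1,v1=265,235,330,325
W=w[v0:v1,u0:u1]; m=(W[...,2]>0.028)&(W[...,2]<0.042)
n,l,st,c=cv2.connectedComponentsWithStats(m.astype(np.uint8))
for i in range(1,n):
    if st[i,4]>20:
        q=W[l==i]; r=cv2.minAreaRect((q[:,:2]*1000).astype(np.float32)); print(st[i,4],q.mean(0).round(4),np.round(r[0],1),np.round(r[1],1),round(r[2],1), q.min(0).round(4),q.max(0).round(4))
print('trays')
for b in [(60,240,245,330),(355,225,565,320)]:
    u0,v0,u1,v1=b
    W=w[v0:v1,u0:u1]; P=p[v0:v1,u0:u1].astype(int)
    m=(P[...,0]-P[...,2]>30)
    q=W[m]; q=q[~np.isnan(q[:,0])]; r=cv2.minAreaRect((q[:,:2]*1000).astype(np.float32)); print(m.sum(),np.round(r[0],1),np.round(r[1],1),round(r[2],1),'z',np.median(q[:,2]))
E
python3 meas.py | sed -n '/gauge/,$p'
```

```text
gauge
277 [0.491  0.0202 0.0338] [491.6  20.4] [24.6 56.9] 11.0 [ 0.478  -0.0077  0.0289] [0.504  0.0481 0.038 ]
280 [0.4173 0.006  0.0337] [416.9   6.3] [24.1 54.6] 9.8 [ 0.4036 -0.0203  0.0292] [0.4292 0.033  0.0379]
trays
10464 [434.5 294.8] [125.8 316.8] 0.5 z 0.004198884573086029
10357 [ 459.6 -302.1] [126.6 317.3] 5.4 z 0.003925777464789072
```

```bash
python3 -m jog '{"offset":[[0.5,-0.26,0],[0.5,-0.26,0],[0.5,-0.26,0],[0.5,-0.26,0],[0.5,-0.26,-0.1],[0.5,-0.26,-0.1],[0.5,-0.26,-0.1],[0.5,-0.26,-0.1]],"angular":[[0,0,0.018],[0,0,0.018],[0,0,0.018],[0,0,0.018],[0,0,0.018],[0,0,0.018],[0,0,0.018],[0,0,0.018]]}' 0.55 30
```

```text
time: 1.1
ee_pos: [0.634, 0.2867, 0.1961]
orientation: [-3.138, -0.005, -3.092]
ft_force: [0.5, 0.6, 0.8]
grip_width: 0.0383
```

```bash
python3 -m jog '{"offset":[[-0.1,0.02,-0.3],[0,0,-0.3],[0,0,-0.3],[0,0,-0.2],[0,0,0],[0,0,0]],"angular":[[0,0,0],[0,0,0],[0,0,0],[0,0,0],[0,0,0],[0,0,0]]}'
python3 - <<'E'
from h import *
p,d=snap('scene','s1.png',(340,300,460,420),5)
p,d=snap('top','t1.png')
E
```

```text
time: 1.85
ee_pos: [0.626, 0.2828, 0.0747]
orientation: [-3.134, -0.016, -3.1]
ft_force: [0.4, -0.8, -0.3]
grip_width: 0.0381
```

View pics/s1.png

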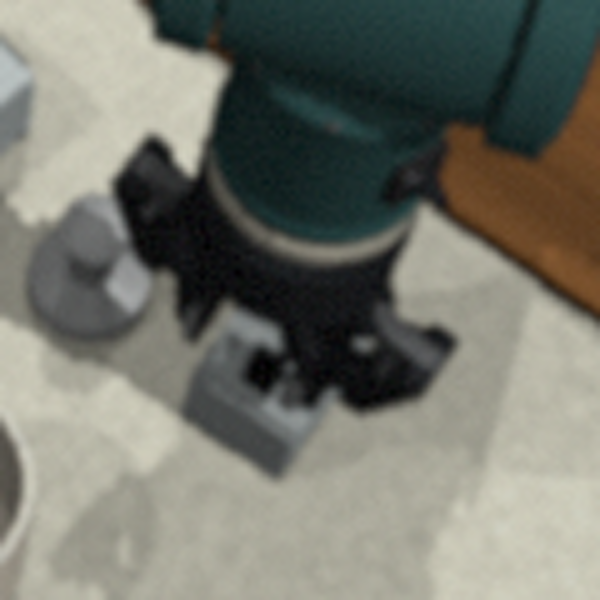

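```bash
python3 -m jog '{"offset":[[-0.02,0.06,-0.06],[0,0.02,-0.02]],"angular":[[0,0,0],[0,0,0]]}'; python3 -m jog '{"offset":[[0,0,0],[0,0,0],[0,0,0],[0,0,0]],"angular":[[0,0,0],[0,0,0],[0,0,0],[0,0,0]]}' 1 20
```

```text
time: 2.2
ee_pos: [0.625, 0.2919, 0.0691]
orientation: [-3.135, -0.011, -3.1]
ft_force: [0.6, -0.1, 0.0]
grip_width: 0.0384
time: 2.7
ee_pos: [0.6251, 0.2918, 0.0695]
orientation: [-3.135, -0.011, -3.099]
ft_force: [-0.3, 0.0, 0.0]
grip_width: 0.0133
```

```bash
python3 -m jog '{"offset":[[-0.03,0,0.06],[-0.04,0,0.06],[-0.05,0,0.055]],"angular":[[0,-0.04,0],[0,-0.04,0],[0,-0.04,0]]}'
```

```text
time: 3.08
ee_pos: [0.6152, 0.2916, 0.0872]
orientation: [-3.12, 0.377, -3.099]
ft_force: [0.2, -0.3, 0.2]
grip_width: 0.0127
```

```bash
python3 -m jog '{"offset":[[-0.06,0,0.05],[-0.06,0,0.045],[-0.065,0,0.035],[0,0,0]],"angular":[[0,-0.04,0],[0,-0.04,0],[0,-0.04,0],[0,0,0]]}'
python3 - <<'E'
from h import *
p,d=snap('scene','s2.png',(340,300,460,420),5)
E
```

```text
time: 3.58
ee_pos: [0.5928, 0.2916, 0.0998]
orientation: [-3.101, 0.761, -3.087]
ft_force: [1.5, -0.1, -1.2]
grip_width: 0.0132
```

View pics/s2.png

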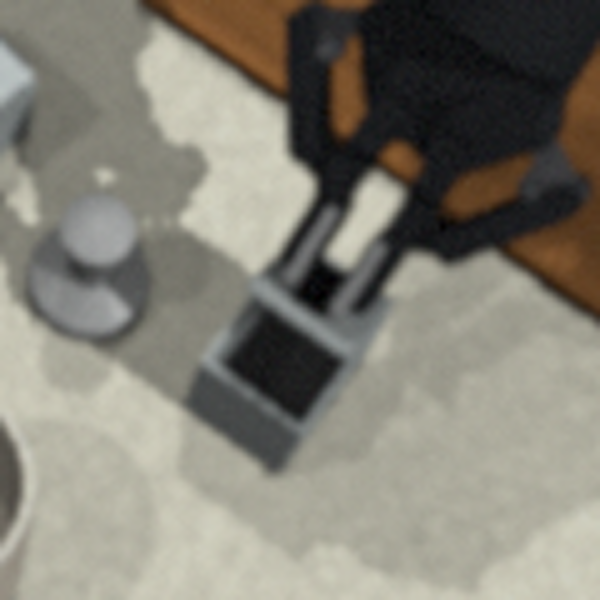

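```bash
python3 -m jog '{"offset":[[0,0,0],[0,0,0],[0,0,0],[0,0,0],[0,0,0],[0,0,0],[0,0,0],[0,0,0]],"angular":[[0,0,0],[0,0,0],[0,0,0],[0,0,0],[0,0,0],[0,0,0],[0,0,0],[0,0,0]]}' 0.6
python3 - <<'E'
from h import *
p,d=snap('scene','s3.png',(340,300,460,420),5)
E
```

```text
time: 4.62
ee_pos: [0.5984, 0.2924, 0.1041]
orientation: [-3.109, 0.763, -3.097]
ft_force: [-0.2, -0.2, -0.1]
grip_width: 0.034
```

View pics/s3.png

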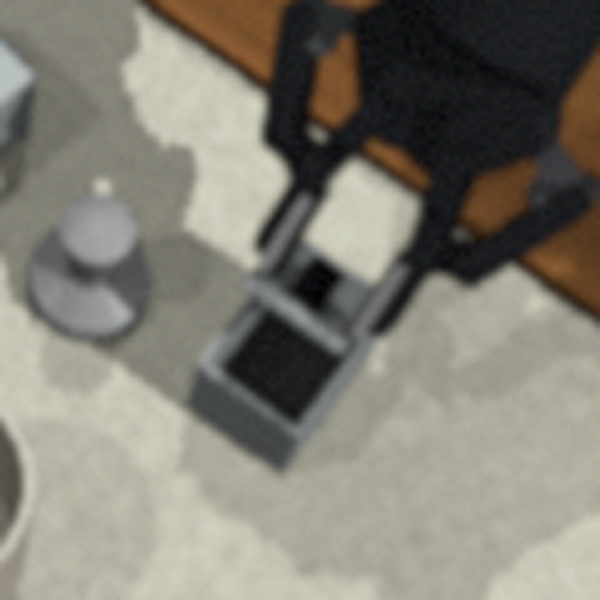

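```bash
python3 -m jog '{"offset":[[-0.03,0,-0.01],[0,0,0],[0,0,0],[0,0,0],[0,0,0]],"angular":[[0,0,0],[0,0,0],[0,0,0],[0,0,0],[0,0,0]]}' 1 20;  python3 -m jog '{"offset":[[0.06,0,-0.035],[0.06,0,-0.045],[0.06,0,-0.05],[0.05,0,-0.055]],"angular":[[0,0.04,0],[0,0.04,0],[0,0.04,0],[0,0.04,0]]}'
```

```text
time: 5.3
ee_pos: [0.5951, 0.2921, 0.103]
orientation: [-3.108, 0.763, -3.097]
ft_force: [0.7, -0.5, 0.3]
grip_width: 0.0134
time: 5.8
ee_pos: [0.6158, 0.2937, 0.0837]
orientation: [-3.134, 0.245, -3.103]
ft_force: [1.5, -0.7, -1.5]
grip_width: 0.0131
```

```bash
python3 -m jog '{"offset":[[0.045,0,-0.06],[0.03,0,-0.06],[0,0,0]],"angular":[[0,0.04,0],[0,0.038,0],[0,0,0]]}'
```

```text
time: 6.18
ee_pos: [0.6251, 0.2929, 0.0696]
orientation: [3.14, -0.008, -3.105]
ft_force: [0.8, -0.8, -2.4]
grip_width: 0.0132
```

```bash
python3 -m jog '{"offset":[[0,0,0],[0,0,0],[0,0,0],[0,0,0.1],[0,0,0.4],[0,0,0.4],[0,-0.2,0]],"angular":[[0,0,0],[0,0,0],[0,0,0],[0,0,0],[0,0,0],[0,0,0],[0,0,0]]}' 0.6
python3 - <<'E'
from h import *
p,d=snap('scene','s4.png',(340,300,460,420),5)
E
```

```text
time: 7.05
ee_pos: [0.6221, 0.2751, 0.1668]
orientation: [3.139, -0.0, -3.099]
ft_force: [0.0, 0.1, 0.3]
grip_width: 0.0338
```

View pics/s4.png

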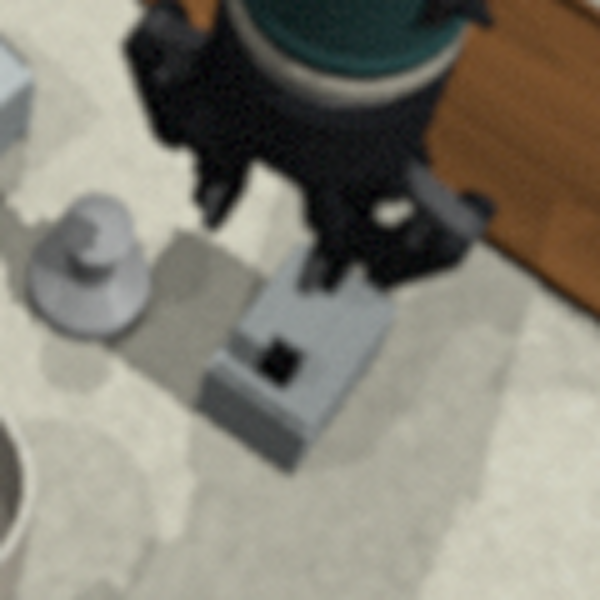

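```bash
python3 -m jog '{"offset":[[0,-0.5,0],[0,-0.5,0],[0,-0.5,0],[0.02,-0.2,0],[0,0,0]],"angular":[[0,0,-0.022],[0,0,-0.022],[0,0,-0.022],[0,0,0],[0,0,0]]}'
cat > tins.py <<'E'
from h import *
import sys
# generic: find grey tins in top view outlines at z~53 mm
def fit(p,d,name='top',verbose=True):
    w=cloud(name,d); z=w[...,2]
    hsv=cv2.cvtColor(p,cv2.COLOR_RGB2HSV)
    m=(np.abs(z-0.0525)<0.005)&(hsv[...,1]<60)&(w[...,0]<0.75)
    m=cv2.morphologyEx(m.astype(np.uint8),cv2.MORPH_OPEN,np.ones((3,3)))
    n,l,st,c=cv2.connectedComponentsWithStats(m)
    for i in range(1,n):
        if st[i,4]<150: continue
        q=w[l==i]; r=cv2.minAreaRect((q[:,:2]*1000).astype(np.float32))
        cx,cy=np.array(r[0])/1000
        t=(z>0.060)&(z<0.08)&(np.hypot(w[...,0]-cx,w[...,1]-cy)<0.035)&(hsv[...,2]<90)
        tm=w[t].mean(0) if t.sum()>5 else np.zeros(3)
        print(st[i,4],'c',np.round(r[0],1),'wh',np.round(r[1],1),'a',round(r[2],1),'z',round(float(np.median(q[:,2])),4),'tab',np.round(tm*1000,1),t.sum(), 'dir',round(float(np.degrees(np.arctan2(tm[1]-cy,tm[0]-cx))),1))
if __name__=='__main__':
    p,d=snap('top',sys.argv[1]); fit(p,d)
E
python3 tins.py t2.png
```

```text
time: 7.72
ee_pos: [0.6191, 0.0944, 0.1578]
orientation: [-3.138, -0.014, 2.966]
ft_force: [-0.9, 0.9, -0.5]
grip_width: 0.0341
917 c [ 628.8 -116.3] wh [56.3 66.7] a 72.0 z 0.0528 tab [ 646.9 -122.    69.4] 52 dir -17.4
```

View pics/t2.png

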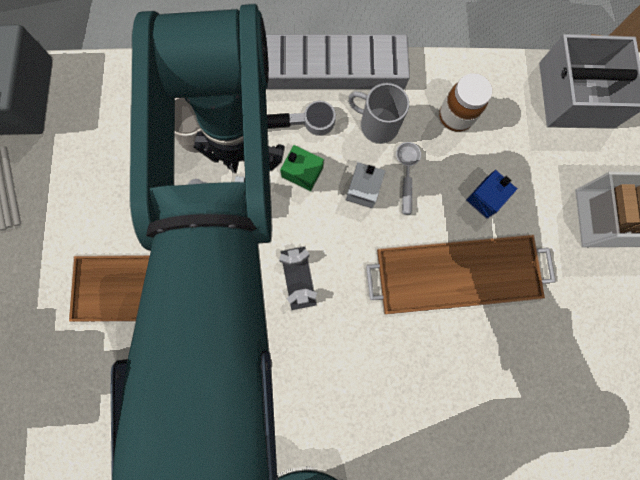

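```bash
python3 -m jog '{"offset":[[0.05,0.1,0],[0,0,-0.3],[0,0,-0.3],[0,0,-0.2],[0,0,0]],"angular":[[0,0,0],[0,0,0],[0,0,0],[0,0,0],[0,0,0]]}'
python3 - <<'E'
from h import *
p,d=snap('scene','s5.png',(280,240,400,360),5)
print(proj('scene',[[0.624,0.1046,0.071]]))
w=cloud('scene',d); hsv=cv2.cvtColor(p,cv2.COLOR_RGB2HSV)
m=(abs(w[...,0]-.624)<.03)&(abs(w[...,1]-.105)<.03)&(abs(w[...,2]-.071)<.003)
print(w[m].mean(0),m.sum())
E
```

```text
time: 8.4
ee_pos: [0.6251, 0.1171, 0.0757]
orientation: [3.142, -0.012, 2.98]
ft_force: [-0.3, -0.7, -0.2]
grip_width: 0.0342
[[319.05381363 316.38110105]]
[0.62711325 0.10816563 0.07171151] 37
```

View pics/s5.png

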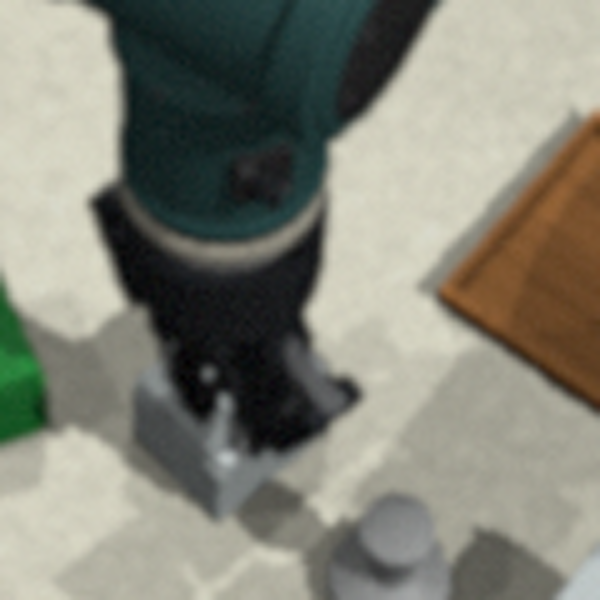

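```bash
python3 -m jog '{"offset":[[0,0,0.1],[0,-0.12,0],[0,0,0],[0,0,0]],"angular":[[0,0,0],[0,0,0],[0,0,0],[0,0,0]]}'
```

```text
time: 8.95
ee_pos: [0.6282, 0.1063, 0.0924]
orientation: [3.137, -0.003, 2.981]
ft_force: [0.8, 0.4, 0.9]
grip_width: 0.034
```

```bash
python3 -m jog '{"offset":[[-0.03,-0.01,-0.1],[0,0,-0.1],[0,0,0],[0,0,0]],"angular":[[0,0,0],[0,0,0],[0,0,0],[0,0,0]]}'
python3 - <<'E'
from h import *
p,d=snap('scene','s6.png',(280,240,400,360),5)
E
```

```text
time: 9.45
ee_pos: [0.6243, 0.1052, 0.07]
orientation: [3.137, -0.005, 2.981]
ft_force: [-0.8, 0.7, -1.1]
grip_width: 0.0342
```

View pics/s6.png

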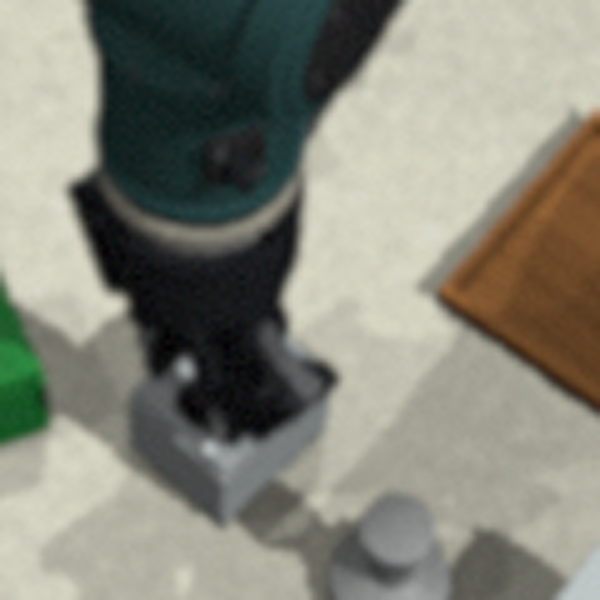

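```bash
python3 -m jog '{"offset":[[0,0,0],[0,0,0],[0,0,0],[0,0,0]],"angular":[[0,0,0],[0,0,0],[0,0,0],[0,0,0]]}' 1 20;  python3 -m jog '{"offset":[[-0.03,0.005,0.06],[-0.04,0.007,0.06],[-0.05,0.008,0.055],[-0.054,0.009,0.05],[-0.059,0.01,0.045],[-0.064,0.011,0.035],[0,0,0]],"angular":[[-0.0066,-0.0394,0],[-0.0066,-0.0394,0],[-0.0066,-0.0394,0],[-0.0066,-0.0394,0],[-0.0066,-0.0394,0],[-0.0066,-0.0394,0],[0,0,0]]}'
python3 - <<'E'
from h import *
p,d=snap('scene','s7.png',(280,240,400,360),5)
E
```

```text
time: 10.0
ee_pos: [0.6245, 0.1056, 0.0704]
orientation: [3.137, -0.004, 2.981]
ft_force: [0.9, 0.7, -0.5]
grip_width: 0.0136
time: 10.88
ee_pos: [0.5925, 0.11, 0.0994]
orientation: [3.141, 0.767, 2.984]
ft_force: [-0.1, -0.1, -1.2]
grip_width: 0.0129
```

View pics/s7.png

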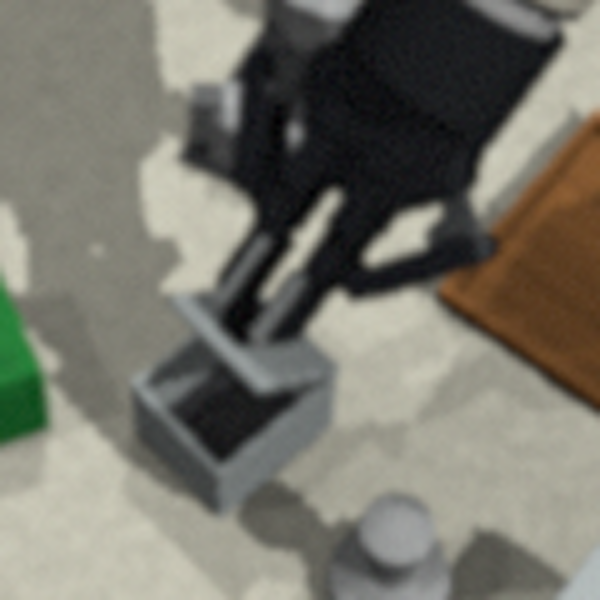

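Lid about half open at crop (240,330). Let go and look.

```bash
python3 -m jog '{"offset":[[0,0,0],[0,0,0],[0,0,0],[0,0,0],[0,0,0],[0,0,0],[0,0,0],[0,0,0]],"angular":[[0,0,0],[0,0,0],[0,0,0],[0,0,0],[0,0,0],[0,0,0],[0,0,0],[0,0,0]]}' 0.6
python3 - <<'E'
from h import *
p,d=snap('scene','s8.png',(280,240,400,360),5)
E
```

```text
time: 11.92
ee_pos: [0.5991, 0.109, 0.1054]
orientation: [3.137, 0.771, 2.976]
ft_force: [-0.7, -0.7, 0.1]
grip_width: 0.034
```

View pics/s8.png

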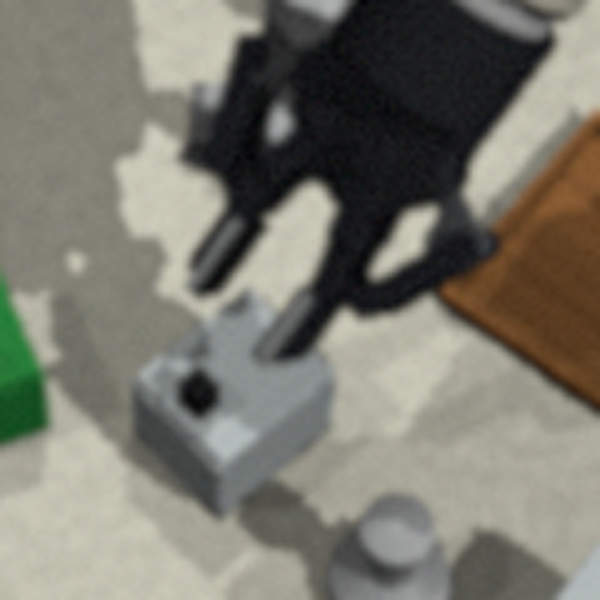

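```bash
python3 -m jog '{"offset":[[-0.2,0,0.3],[-0.1,-0.1,0.3],[0.2,-0.4,0.1],[0.2,-0.4,0],[0.2,-0.4,0],[0.1,-0.4,0],[0,-0.4,0],[0,-0.2,0]],"angular":[[0,0,0],[0.0066,0.0394,0],[0.0066,0.0394,0],[0.0066,0.0394,0],[0.0066,0.0394,0],[0.0066,0.0394,0],[0.0066,0.0394,0],[0,0,0]]}'; python3 -m jog '{"offset":[[0,0,0],[0,0,0],[0,0,0]],"angular":[[0,0,-0.05],[0,0,0],[0,0,0]]}'
```

```text
time: 12.98
ee_pos: [0.6374, -0.1258, 0.1744]
orientation: [3.13, -0.006, 2.986]
ft_force: [-0.9, 0.0, 0.6]
grip_width: 0.0339
time: 13.35
ee_pos: [0.6363, -0.1262, 0.1739]
orientation: [3.129, -0.004, 2.828]
ft_force: [-0.9, 0.3, -0.2]
grip_width: 0.034
```

```bash
python3 -m jog '{"offset":[[0.08,0.03,-0.2],[0,0,-0.2],[0,0,-0.2],[0,0,0],[0,0,0]],"angular":[[0,0,0],[0,0,0],[0,0,0],[0,0,0],[0,0,0]]}'
python3 - <<'E'
from h import *
p,d=snap('scene','s9.png',(180,190,300,310),5)
w=cloud('scene',d)
m=(abs(w[...,0]-.647)<.03)&(abs(w[...,1]+.1225)<.03)&(abs(w[...,2]-.071)<.003)
print(w[m].mean(0),m.sum())
p,d=snap('scene','s9.png'); cv2.imwrite('pics/s9.png',p[...,::-1])
E
```

```text
time: 13.98
ee_pos: [0.6444, -0.1185, 0.1093]
orientation: [3.128, -0.004, 2.837]
ft_force: [0.3, 0.7, 0.9]
grip_width: 0.0341
[ 0.65012645 -0.12125386  0.07164138] 17
```

View pics/s9.png

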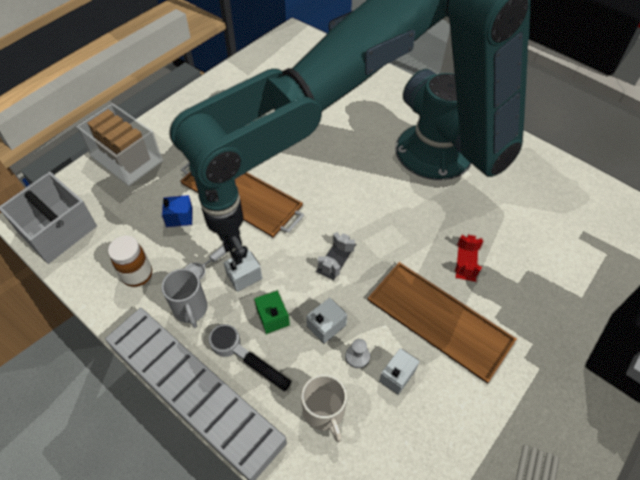

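```bash
python3 -m jog '{"offset":[[0.035,-0.03,-0.18],[0,0,-0.18],[0,0,0],[0,0,0]],"angular":[[0,0,0],[0,0,0],[0,0,0],[0,0,0]]}'
```

```text
time: 14.58
ee_pos: [0.6485, -0.1223, 0.0716]
orientation: [3.128, -0.002, 2.836]
ft_force: [-0.8, 0.2, 0.3]
grip_width: 0.0341
```

```bash
python3 -m jog '{"offset":[[0,0,-0.01],[0,0,0],[0,0,0],[0,0,0]],"angular":[[0,0,0],[0,0,0],[0,0,0],[0,0,0]]}' 1 20;  python3 -m jog '{"offset":[[-0.029,0.009,0.06],[-0.038,0.012,0.06],[-0.048,0.015,0.055],[-0.052,0.017,0.05],[-0.057,0.019,0.045],[-0.062,0.02,0.035],[0,0,0]],"angular":[[-0.0124,-0.038,0],[-0.0124,-0.038,0],[-0.0124,-0.038,0],[-0.0124,-0.038,0],[-0.0124,-0.038,0],[-0.0124,-0.038,0],[0,0,0]]}'
python3 - <<'E'
from h import *
p,d=snap('scene','s10.png',(190,200,310,320),5)
E
```

```text
time: 15.08
ee_pos: [0.6485, -0.1225, 0.0713]
orientation: [3.128, -0.002, 2.836]
ft_force: [-0.5, -0.2, -0.8]
grip_width: 0.0136
time: 15.95
ee_pos: [0.6174, -0.112, 0.1022]
orientation: [3.136, 0.77, 2.839]
ft_force: [1.2, -0.1, -1.4]
grip_width: 0.0131
```

View pics/s10.png

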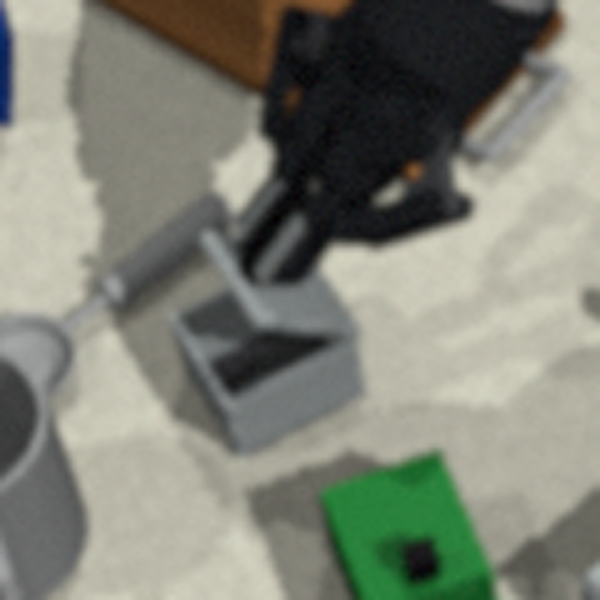

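```bash
python3 -m jog '{"offset":[[0,0,0],[0,0,0],[0,0,0],[0,0,0],[0,0,0],[0,0,0],[0,0,0],[0,0,0]],"angular":[[0,0,0],[0,0,0],[0,0,0],[0,0,0],[0,0,0],[0,0,0],[0,0,0],[0,0,0]]}' 0.6
python3 - <<'E'
from h import *
p,d=snap('scene','s11.png',(190,200,310,320),5)
E
```

```text
time: 17.0
ee_pos: [0.6244, -0.1144, 0.109]
orientation: [3.135, 0.777, 2.837]
ft_force: [-0.3, -0.3, 0.8]
grip_width: 0.0342
```

View pics/s11.png

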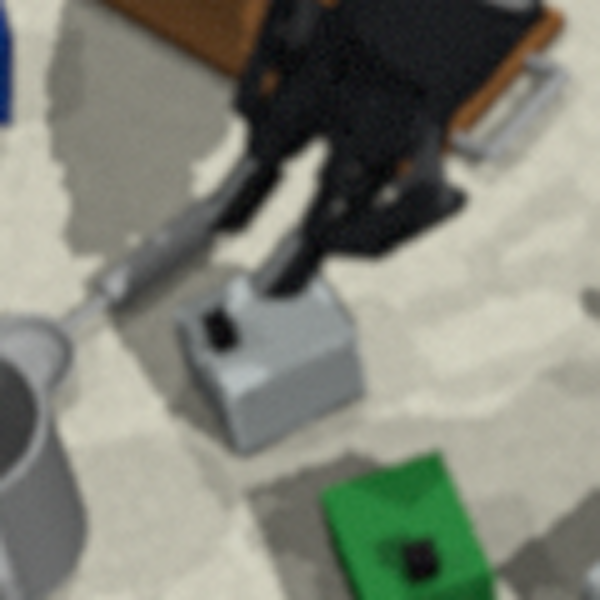

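```bash
python3 -m jog '{"offset":[[-0.2,0,0.3],[-0.1,0,0.4],[0,-0.2,0.4],[0,-0.4,0],[0,-0.4,0],[0,-0.4,0],[0,-0.4,0],[0,0,0]],"angular":[[0,0,0],[0.0124,0.038,0],[0.0124,0.038,0],[0.0124,0.038,0],[0.0124,0.038,0],[0.0124,0.038,0],[0.0124,0.038,0],[0,0,0]]}' 0; python3 tins.py t3.png
```

```text
time: 18.05
ee_pos: [0.5885, -0.298, 0.2142]
orientation: [3.123, -0.01, 2.838]
ft_force: [-0.4, 1.0, -1.3]
grip_width: 0.0852
913 c [ 627.5 -114.9] wh [55.8 67.1] a 72.3 z 0.0528 tab [ 645.4 -120.7   69.3] 59 dir -18.2
923 c [603.3 108. ] wh [56.  66.9] a 81.5 z 0.0529 tab [622.7 104.7  69.2] 64 dir -9.5
818 c [597.2 292. ] wh [67.  49.2] a 1.6 z 0.0529 tab [618.  291.8  69. ] 70 dir -0.5
```

View pics/t3.png

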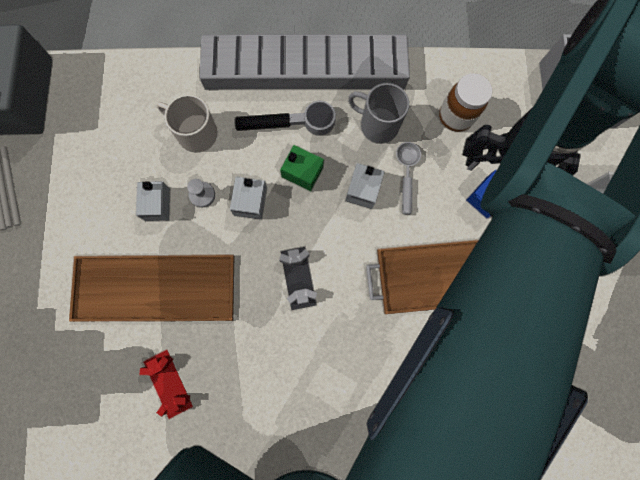

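```bash
python3 -m jog '{"offset":[[0,0.5,0],[0,0.5,0],[0,0.5,0],[0,0.5,0],[0.03,0.5,0],[0.04,0.5,0],[0.04,0.5,0],[0.04,0.5,0]],"angular":[[0,0,-0.0565],[0,0,-0.0565],[0,0,-0.0565],[0,0,-0.0565],[0,0,-0.0565],[0,0,-0.0565],[0,0,-0.0565],[0,0,-0.0565]]}' 0 40; python3 -m jog '{"offset":[[0,0,0],[0,0,-0.3],[0,0,0]],"angular":[[0,0,0],[0,0,0],[0,0,0]]}'
```

```text
time: 19.1
ee_pos: [0.5956, 0.1212, 0.2237]
orientation: [3.105, -0.004, 1.375]
ft_force: [0.9, 0.7, -0.2]
grip_width: 0.0854
time: 19.48
ee_pos: [0.5921, 0.1273, 0.1968]
orientation: [3.098, -0.007, 1.387]
ft_force: [-0.5, 0.3, -0.7]
grip_width: 0.0852
```

```bash
cat > go.py <<'E'
# prints total shift (10cm) and turn (pi) from present pose to x y z (mm), jaw angle (deg), tool down
import sys; from h import *
from scipy.spatial.transform import Rotation as Ro
x,y,z,j=map(float,sys.argv[1:5]); s=monitor.state()
Rc=Ro.from_euler('xyz',s['orientation']); best=None
for k in (0,180):
    Rt=Ro.from_euler('xyz',[np.pi,0,np.radians(j+90+k)]); v=(Rt*Rc.inv()).as_rotvec()
    if best is None or np.linalg.norm(v)<np.linalg.norm(best): best=v
print('t',round(s['time'],1),'ee',np.round(s['ee_pos'],4),'jaw',round(np.degrees(s['orientation'][2])-90,1),'q6',round(s['qpos'][5],2),'F',np.round(s['ft_force'],1),'w',round(s['grip_width'],4))
print('off',np.round((np.array([x,y,z])/1000-s['ee_pos'])*10,3),'ang',np.round(best/np.pi,4))
E
python3 go.py 603.3 108 60 -8.8
```

```text
t 19.5 ee [0.5921 0.1273 0.1968] jaw -10.6 q6 0.31 F [-0.5  0.3 -0.7] w 0.0852
off [ 0.112 -0.193 -1.368] ang [0.0002 0.0139 0.0098]
```

```bash
python3 -m jog '{"offset":[[0.11,-0.19,-0.2],[0,0,-0.4],[0,0,-0.4],[0,0,0],[0,0,0]],"angular":[[0,0.014,0.01],[0,0,0],[0,0,0],[0,0,0],[0,0,0]]}'; python3 go.py 603.3 108 20 -8.8
```

```text
time: 20.1
ee_pos: [0.6063, 0.1052, 0.1074]
orientation: [3.123, -0.003, 1.419]
ft_force: [0.0, -0.1, 0.0]
grip_width: 0.0851
t 20.1 ee [0.6063 0.1052 0.1074] jaw -8.7 q6 0.23 F [ 0.  -0.1  0. ] w 0.0851
off [-0.03   0.028 -0.874] ang [-0.0002  0.0059 -0.0006]
```

```bash
python3 -m jog '{"offset":[[-0.03,0.03,0],[0,0,-0.3],[0,0,-0.3],[0,0,-0.2],[0,0,0]],"angular":[[0,0.006,0],[0,0,0],[0,0,0],[0,0,0],[0,0,0]]}'; python3 go.py 603.3 108 20 -8.8
```

```text
time: 20.72
ee_pos: [0.6097, 0.1099, 0.0386]
orientation: [3.124, -0.006, 1.42]
ft_force: [0.2, -0.4, 0.7]
grip_width: 0.0855
t 20.7 ee [0.6097 0.1099 0.0386] jaw -8.6 q6 0.24 F [ 0.2 -0.4  0.7] w 0.0855
off [-0.064 -0.019 -0.186] ang [-0.0009  0.0058 -0.001 ]
```

```bash
python3 -m jog '{"offset":[[-0.06,-0.02,0],[0,0,-0.15],[0,0,0]],"angular":[[0,0.006,0],[0,0,0],[0,0,0]]}'; python3 go.py 603.3 108 20 -8.8
```

```text
time: 21.1
ee_pos: [0.606, 0.1082, 0.0275]
orientation: [3.137, -0.004, 1.421]
ft_force: [-0.3, -0.0, 0.4]
grip_width: 0.0854
t 21.1 ee [0.606  0.1082 0.0275] jaw -8.6 q6 0.23 F [-0.3 -0.   0.4] w 0.0854
off [-0.027 -0.002 -0.075] ang [-0.0011  0.0016 -0.001 ]
```

```bash
python3 -m jog '{"offset":[[-0.03,0,-0.07],[0,0,0],[0,0,0],[0,0,0],[0,0,0],[0,0,0]],"angular":[[0,0,0],[0,0,0],[0,0,0],[0,0,0],[0,0,0],[0,0,0]]}' 1 40; python3 go.py 603.3 108 20 -8.8;  python3 - <<'E'
from h import *
p,d=snap('scene','s12.png',(260,220,400,360),4)
E
```

```text
time: 21.85
ee_pos: [0.6031, 0.1082, 0.0203]
orientation: [3.136, -0.004, 1.42]
ft_force: [0.2, -0.2, -0.6]
grip_width: 0.0654
t 21.9 ee [0.6031 0.1082 0.0203] jaw -8.6 q6 0.23 F [ 0.2 -0.2 -0.6] w 0.0654
off [ 0.002 -0.002 -0.003] ang [-0.0011  0.0019 -0.001 ]
```

View pics/s12.png

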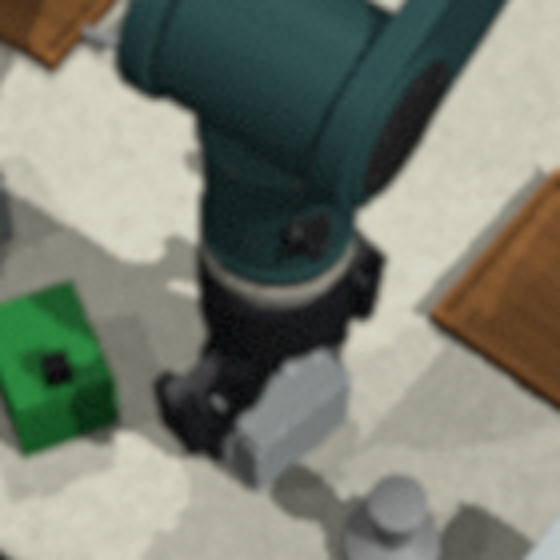

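```bash
python3 -m jog '{"offset":[[0,0,0.2],[0,0,0.3],[0,0,0.2],[0,0,0]],"angular":[[0,0,0],[0,0,0],[0,0,0],[0,0,0]]}' 1 60; python3 -m jog '{"offset":[[-0.2,-0.03,0],[-0.2,-0.03,0],[-0.2,-0.03,0],[-0.2,-0.03,0],[-0.2,-0.03,0],[-0.2,-0.03,0],[-0.2,-0.03,0],[-0.2,-0.03,0]],"angular":[[0,0,-0.049],[0,0,-0.049],[0,0,-0.049],[0,0,-0.049],[0,0,-0.049],[0,0,-0.049],[0,0,-0.049],[0,0,-0.049]]}';  python3 -m jog '{"offset":[[0,0,0],[0,0,0]],"angular":[[0,0,0],[0,0,0]]}'; python3 go.py 440.8 84.2 60 -79.3
python3 - <<'E'
from h import *
p,d=snap('scene','s13.png',(260,180,420,300),5)
E
```

```text
time: 22.4
ee_pos: [0.6014, 0.1082, 0.0935]
orientation: [3.14, -0.004, 1.421]
ft_force: [0.1, -0.4, -3.5]
grip_width: 0.0653
time: 23.4
ee_pos: [0.4322, 0.0832, 0.0875]
orientation: [-3.138, 0.006, 0.148]
ft_force: [0.4, -0.7, -3.4]
grip_width: 0.0652
time: 23.65
ee_pos: [0.4307, 0.0831, 0.0865]
orientation: [-3.137, 0.008, 0.151]
ft_force: [0.7, -0.9, -3.6]
grip_width: 0.0653
t 23.6 ee [0.4307 0.0831 0.0865] jaw -81.4 q6 1.48 F [ 0.7 -0.9 -3.6] w 0.0653
off [ 0.101  0.011 -0.265] ang [-0.0009 -0.0027  0.0115]
```

View pics/s13.png

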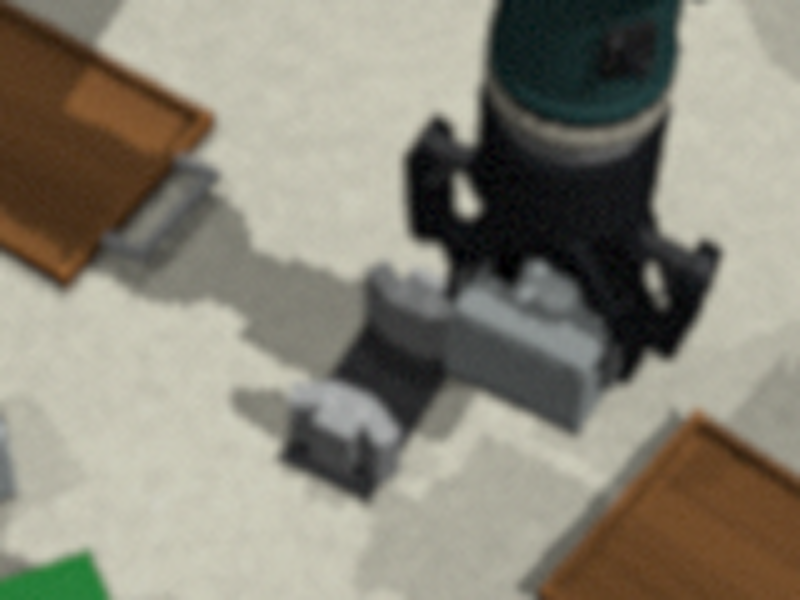

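```bash
python3 -m jog '{"offset":[[0.11,-0.03,0],[0,0,0],[0,0,-0.25],[0,0,0]],"angular":[[0,-0.003,0.0115],[0,0,0],[0,0,0],[0,0,0]]}'; python3 go.py 441.6 80.2 21 -79.3
```

```text
time: 24.2
ee_pos: [0.4432, 0.0805, 0.061]
orientation: [-3.138, -0.001, 0.189]
ft_force: [0.1, -0.2, -3.2]
grip_width: 0.0657
t 24.2 ee [0.4432 0.0805 0.061 ] jaw -79.2 q6 1.43 F [ 0.1 -0.2 -3.2] w 0.0657
off [-0.016 -0.003 -0.4  ] ang [-0.001  -0.     -0.0008]
```

```bash
python3 -m jog '{"offset":[[-0.015,0,-0.15],[0,0,-0.15],[0,0,-0.05],[0,0,0],[0,0,0]],"angular":[[0,0,0],[0,0,0],[0,0,0],[0,0,0],[0,0,0]]}'; python3 go.py 441.6 80.2 21 -79.3
```

```text
time: 24.82
ee_pos: [0.4427, 0.0808, 0.0254]
orientation: [-3.139, -0.003, 0.189]
ft_force: [-1.3, -0.3, -2.7]
grip_width: 0.0655
t 24.8 ee [0.4427 0.0808 0.0254] jaw -79.2 q6 1.43 F [-1.3 -0.3 -2.7] w 0.0655
off [-0.011 -0.006 -0.044] ang [-0.0011  0.0007 -0.0008]
```

```bash
python3 -m jog '{"offset":[[-0.012,-0.005,-0.035],[0.01,-0.05,0],[0.01,-0.05,0],[0,0,0]],"angular":[[0,0,0],[0,0,0],[0,0,0],[0,0,0]]}'; python3 go.py 441.6 80.2 21 -79.3; python3 -m jog '{"offset":[[0.01,-0.05,0],[0,0,0]],"angular":[[0,0,0],[0,0,0]]}'; python3 go.py 441.6 80.2 21 -79.3
```

```text
time: 25.32
ee_pos: [0.4445, 0.0694, 0.0228]
orientation: [-3.139, -0.005, 0.189]
ft_force: [-0.1, -0.2, -2.9]
grip_width: 0.0652
t 25.3 ee [0.4445 0.0694 0.0228] jaw -79.2 q6 1.41 F [-0.1 -0.2 -2.9] w 0.0652
off [-0.029  0.108 -0.018] ang [-0.0011  0.0015 -0.0008]
time: 25.58
ee_pos: [0.4457, 0.0639, 0.0229]
orientation: [-3.139, -0.006, 0.189]
ft_force: [0.2, -0.4, -3.1]
grip_width: 0.0655
t 25.6 ee [0.4457 0.0639 0.0229] jaw -79.2 q6 1.39 F [ 0.2 -0.4 -3.1] w 0.0655
off [-0.041  0.163 -0.019] ang [-0.0011  0.0016 -0.0007]
```

```bash
python3 -m jog '{"offset":[[-0.01,0,-0.015],[0.01,-0.05,0],[0,0,0]],"angular":[[0,0,0],[0,0,0],[0,0,0]]}'; python3 go.py 454.2 13.4 21 -79.3; python3 -m jog '{"offset":[[0.01,-0.05,0],[0,0,0]],"angular":[[0,0,0],[0,0,0]]}'; python3 go.py 454.2 13.4 21 -79.3
python3 - <<'E'
from h import *
p,d=snap('scene','s14.png',(260,180,420,300),5)
E
```

```text
time: 25.95
ee_pos: [0.4448, 0.0591, 0.0209]
orientation: [-3.138, -0.004, 0.189]
ft_force: [-0.8, 0.4, -3.2]
grip_width: 0.0649
t 25.9 ee [0.4448 0.0591 0.0209] jaw -79.2 q6 1.38 F [-0.8  0.4 -3.2] w 0.0649
off [ 0.094 -0.457  0.001] ang [-0.0014  0.0009 -0.0007]
time: 26.2
ee_pos: [0.4446, 0.058, 0.0209]
orientation: [-3.128, -0.003, 0.188]
ft_force: [-0.6, -0.6, -3.1]
grip_width: 0.065
t 26.2 ee [0.4446 0.058  0.0209] jaw -79.2 q6 1.37 F [-0.6 -0.6 -3.1] w 0.065
off [ 0.096 -0.446  0.001] ang [-0.0045  0.0001 -0.0005]
```

View pics/s14.png

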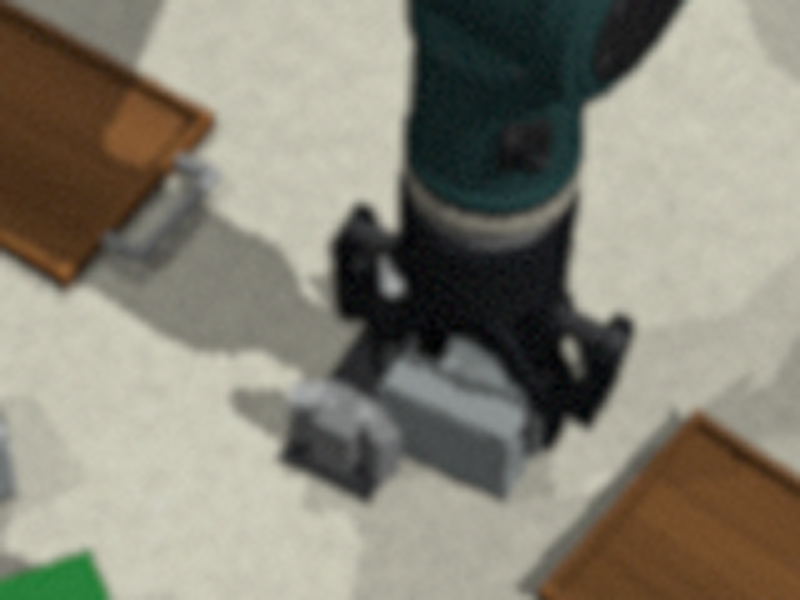

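```bash
python3 -m jog '{"offset":[[0.03,-0.08,0]],"angular":[[0,0,0]]}'; python3 go.py 454.2 13.4 21 -79.3; python3 -m jog '{"offset":[[0.02,-0.1,0]],"angular":[[0,0,0]]}'; python3 go.py 454.2 13.4 21 -79.3
```

```text
time: 26.38
ee_pos: [0.4448, 0.0572, 0.0214]
orientation: [-3.109, 0.001, 0.187]
ft_force: [-15.0, 35.2, 13.3]
grip_width: 0.0654
t 26.4 ee [0.4448 0.0572 0.0214] jaw -79.3 q6 1.35 F [-15.   35.2  13.3] w 0.0654
off [ 0.094 -0.438 -0.004] ang [-0.0101 -0.0022 -0.0001]
time: 26.5
ee_pos: [0.4448, 0.057, 0.0221]
orientation: [-3.086, 0.001, 0.186]
ft_force: [-6.1, 37.2, 6.0]
grip_width: 0.065
t 26.5 ee [0.4448 0.057  0.0221] jaw -79.3 q6 1.33 F [-6.1 37.2  6. ] w 0.065
off [ 0.094 -0.436 -0.011] ang [-0.0174 -0.0036  0.0002]
```

```bash
python3 -m jog '{"offset":[[-0.02,0.1,0],[-0.02,0.12,0],[0,0,0.2],[0,0,0.3],[0,0,0.2],[0,0,0]],"angular":[[-0.008,0,0],[-0.008,0,0],[0,0,0],[0,0,0],[0,0,0],[0,0,0]]}'; python3 go.py 434.5 183 90 0.5;  python3 - <<'E'
from h import *
p,d=snap('scene','s15.png',(260,180,420,300),5)
E
```

```text
time: 27.25
ee_pos: [0.4428, 0.0781, 0.0944]
orientation: [3.141, 0.006, 0.188]
ft_force: [-0.9, 0.5, -3.4]
grip_width: 0.065
t 27.2 ee [0.4428 0.0781 0.0944] jaw -79.2 q6 1.43 F [-0.9  0.5 -3.4] w 0.065
off [-0.083  1.049 -0.044] ang [ 0.0017 -0.0011  0.443 ]
```

View pics/s15.png

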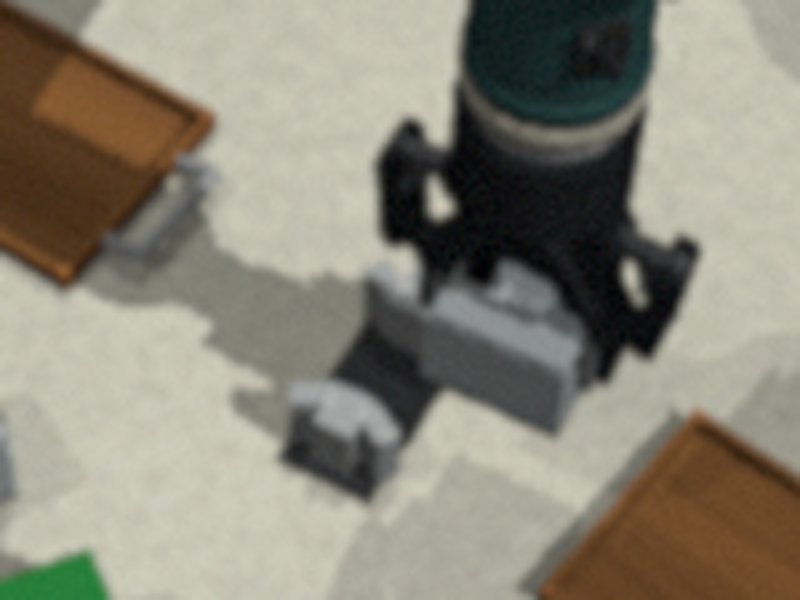

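```bash
python3 -m jog '{"offset":[[-0.01,0.13,0],[-0.01,0.13,0],[-0.01,0.13,0],[-0.01,0.13,0],[-0.01,0.13,0],[-0.01,0.13,0],[-0.01,0.13,0],[-0.01,0.13,0]],"angular":[[0,0,0.055],[0,0,0.055],[0,0,0.055],[0,0,0.055],[0,0,0.055],[0,0,0.055],[0,0,0.055],[0,0,0.055]]}';  python3 -m jog '{"offset":[[0,0,0],[0,0,-0.2],[0,0,0]],"angular":[[0,0,0],[0,0,0],[0,0,0]]}'; python3 go.py 435.5 182.5 50 0.5
```

```text
time: 28.3
ee_pos: [0.4281, 0.1805, 0.0801]
orientation: [-3.131, 0.023, 1.612]
ft_force: [-1.0, 1.0, -2.8]
grip_width: 0.0652
time: 28.68
ee_pos: [0.4265, 0.1791, 0.0564]
orientation: [-3.126, 0.026, 1.606]
ft_force: [-1.2, -0.4, -2.3]
grip_width: 0.0654
t 28.7 ee [0.4265 0.1791 0.0564] jaw 2.0 q6 0.26 F [-1.2 -0.4 -2.3] w 0.0654
off [ 0.09   0.034 -0.064] ang [ 0.0083 -0.0047 -0.0084]
```

```bash
python3 -m jog '{"offset":[[0.09,0.035,0],[0,0,0],[0,0,-0.1],[0,0,-0.1],[0,0,0]],"angular":[[0.008,-0.005,-0.008],[0,0,0],[0,0,0],[0,0,0],[0,0,0]]}'; python3 go.py 435.5 182.5 25 0.5
```

```text
time: 29.3
ee_pos: [0.4374, 0.182, 0.0365]
orientation: [3.137, -0.001, 1.575]
ft_force: [-0.6, -0.1, -2.9]
grip_width: 0.0651
t 29.3 ee [0.4374 0.182  0.0365] jaw 0.2 q6 0.27 F [-0.6 -0.1 -2.9] w 0.0651
off [-0.019  0.005 -0.115] ang [-0.0002  0.0014  0.0014]
```

```bash
python3 -m jog '{"offset":[[-0.02,0,-0.06],[0,0,-0.05],[0,0,0],[0,0,0]],"angular":[[0,0.001,0],[0,0,0],[0,0,0],[0,0,0]]}'; python3 go.py 435.5 182.5 24.5 0.5
```

```text
time: 29.8
ee_pos: [0.4353, 0.1822, 0.0248]
orientation: [3.14, -0.001, 1.575]
ft_force: [0.7, -0.5, -2.2]
grip_width: 0.0653
t 29.8 ee [0.4353 0.1822 0.0248] jaw 0.3 q6 0.27 F [ 0.7 -0.5 -2.2] w 0.0653
off [ 0.002  0.003 -0.003] ang [-0.0002  0.0004  0.0013]
```

```bash
python3 -m jog '{"offset":[[0,0,0],[0,0,0],[0,0,0]],"angular":[[0,0,0],[0,0,0],[0,0,0]]}' 0.12; python3 -m jog '{"offset":[[0,0,0.2],[0,0,0.4],[0,0,0.4],[0,0,0.4],[0,0,0]],"angular":[[0,0,0],[0,0,0],[0,0,0],[0,0,0],[0,0,0]]}'; python3 go.py 627.5 -114.9 160 -18
python3 - <<'E'
from h import *
p,d=snap('scene','s16.png')
E
```

```text
time: 30.18
ee_pos: [0.4374, 0.1828, 0.0271]
orientation: [3.135, -0.002, 1.575]
ft_force: [-0.1, -0.1, 0.2]
grip_width: 0.0754
time: 30.8
ee_pos: [0.4371, 0.1826, 0.1725]
orientation: [3.133, -0.003, 1.575]
ft_force: [0.3, 0.3, 0.7]
grip_width: 0.0752
t 30.8 ee [0.4371 0.1826 0.1725] jaw 0.3 q6 0.27 F [0.3 0.3 0.7] w 0.0752
off [ 1.904 -2.975 -0.125] ang [-0.0004  0.0027 -0.1014]
```

View pics/s16.png

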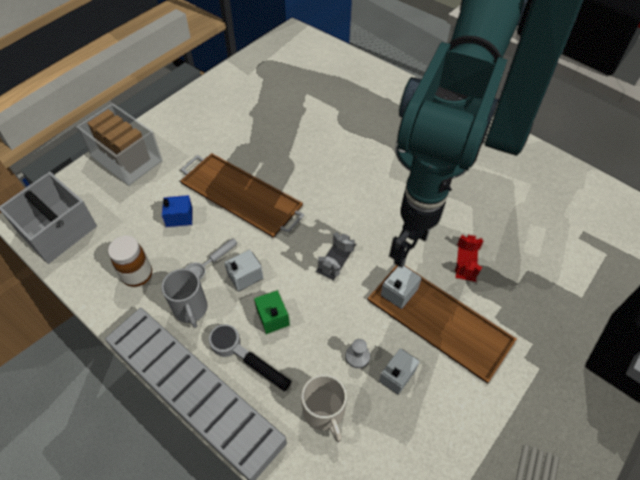

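```bash
python3 tins.py t4.png
```

```text
906 c [ 627.2 -115. ] wh [56.4 66.9] a 72.5 z 0.0527 tab [ 645.5 -120.6   69.2] 57 dir -17.0
```

Run:
```python
from h import *
z=np.load('pics/top0.npz');d=z['d'];w=cloud('top',d)
W=w[75:150,340:420]
m=(W[...,2]>0.09)&(W[...,2]<0.11); q=W[m]
c,r=cv2.minEnclosingCircle((q[:,:2]*1000).astype(np.float32)); print(c,r, q.min(0),q.max(0))
th=np.radians(-17.5);R=np.array([[np.cos(th),np.sin(th)],[-np.sin(th),np.cos(th)]])
qq=(q[:,:2]-[.6272,-.115])@R.T; 
print('in tin frame', qq.min(0),qq.max(0)); dd=np.hypot(*qq.T); i=dd.argmin(); print(qq[i],dd[i])
inb=(abs(qq[:,0])<.06)&(abs(qq[:,1])<.06); print(inb.sum())
inb=(abs(qq[:,0])<.075)&(abs(qq[:,1])<.02); print(inb.sum())
```

```text
(765.952392578125, -152.1474609375) 40.75020980834961 [ 0.72520547 -0.19183321  0.09000453] [ 0.80669931 -0.1123713   0.10364329]
in tin frame [ 0.10362384 -0.03400995] [0.18251537 0.04536584]
[0.10362384 0.00443816] 0.10371883521788446
0
0
```

```bash
python3 -m jog '{"offset":[[0.24,-0.37,0],[0.24,-0.37,0],[0.24,-0.37,0],[0.24,-0.37,0],[0.24,-0.37,0],[0.24,-0.37,0],[0.24,-0.37,0],[0.22,-0.37,0]],"angular":[[0,0,-0.0125],[0,0,-0.0125],[0,0,-0.0125],[0,0,-0.0125],[0,0,-0.0125],[0,0,-0.0125],[0,0,-0.0125],[0,0,-0.0125]]}' 0 60;  python3 -m jog '{"offset":[[0,0,0],[0,0,0]],"angular":[[0,0,0],[0,0,0]]}'; python3 go.py 627.2 -115 100 -17.5
```

```text
time: 31.9
ee_pos: [0.6198, -0.1199, 0.1494]
orientation: [-3.111, 0.0, 1.257]
ft_force: [0.6, -0.4, -0.2]
grip_width: 0.0854
time: 32.15
ee_pos: [0.6184, -0.1219, 0.1438]
orientation: [-3.102, 0.001, 1.254]
ft_force: [0.6, -0.3, -0.3]
grip_width: 0.0854
t 32.1 ee [ 0.6184 -0.1219  0.1438] jaw -18.2 q6 0.03 F [ 0.6 -0.3 -0.3] w 0.0854
off [ 0.088  0.069 -0.438] ang [-0.0036 -0.0121  0.0037]
```

```bash
python3 -m jog '{"offset":[[0.09,0.07,0],[0,0,0],[0,0,-0.3],[0,0,-0.3],[0,0,0],[0,0,0]],"angular":[[-0.004,-0.012,0.004],[0,0,0],[0,0,0],[0,0,0],[0,0,0],[0,0,0]]}'; python3 go.py 627.2 -115 20 -17.5
```

```text
time: 32.9
ee_pos: [0.6245, -0.11, 0.0824]
orientation: [-3.138, 0.002, 1.273]
ft_force: [1.0, 0.8, 0.5]
grip_width: 0.0854
t 32.9 ee [ 0.6245 -0.11    0.0824] jaw -17.1 q6 0.04 F [1.  0.8 0.5] w 0.0854
off [ 0.027 -0.05  -0.624] ang [ 0.0001 -0.0012 -0.0023]
```

```bash
python3 -m jog '{"offset":[[0.02,-0.05,0],[0,0,0],[0,0,-0.25],[0,0,-0.2],[0,0,0]],"angular":[[0,-0.001,-0.002],[0,0,0],[0,0,0],[0,0,0],[0,0,0]]}'; python3 go.py 627.2 -115 20 -17.5
```

```text
time: 33.52
ee_pos: [0.63, -0.1166, 0.0433]
orientation: [3.131, 0.0, 1.265]
ft_force: [0.3, -0.2, 0.1]
grip_width: 0.0853
t 33.5 ee [ 0.63   -0.1166  0.0433] jaw -17.5 q6 0.03 F [ 0.3 -0.2  0.1] w 0.0853
off [-0.028  0.016 -0.233] ang [ 0.0011  0.0032 -0.    ]
```

```bash
python3 -m jog '{"offset":[[-0.03,0.016,-0.1],[0,0,-0.1],[0,0,-0.03],[0,0,0]],"angular":[[0.001,0.003,0],[0,0,0],[0,0,0],[0,0,0]]}'; python3 go.py 627.2 -115 20 -17.5
```

```text
time: 34.02
ee_pos: [0.6285, -0.1155, 0.0218]
orientation: [3.137, -0.0, 1.265]
ft_force: [-0.2, -0.1, 0.3]
grip_width: 0.0854
t 34.0 ee [ 0.6285 -0.1155  0.0218] jaw -17.5 q6 0.04 F [-0.2 -0.1  0.3] w 0.0854
off [-0.013  0.005 -0.018] ang [0.0004 0.0014 0.    ]
```

```bash
python3 -m jog '{"offset":[[-0.013,0.005,-0.015],[0,0,0],[0,0,0],[0,0,0],[0,0,0],[0,0,0]],"angular":[[0,0,0],[0,0,0],[0,0,0],[0,0,0],[0,0,0],[0,0,0]]}' 1 60; python3 -m jog '{"offset":[[0,0,0.2],[0,0,0.3],[0,0,0.2],[0,0,0]],"angular":[[0,0,0],[0,0,0],[0,0,0],[0,0,0]]}'; python3 go.py 441.6 80.2 90 -79.3
```

```text
time: 34.78
ee_pos: [0.6276, -0.115, 0.0209]
orientation: [3.136, -0.0, 1.265]
ft_force: [-0.1, 0.8, -0.1]
grip_width: 0.0651
time: 35.28
ee_pos: [0.626, -0.1146, 0.0939]
orientation: [3.139, -0.0, 1.265]
ft_force: [0.4, 0.7, -2.9]
grip_width: 0.0654
t 35.3 ee [ 0.626  -0.1146  0.0939] jaw -17.5 q6 0.04 F [ 0.4  0.7 -2.9] w 0.0654
off [-1.844  1.948 -0.039] ang [ 0.0007  0.0006 -0.3433]
```

```bash
python3 -m jog '{"offset":[[-0.23,0.243,0],[-0.23,0.243,0],[-0.23,0.243,0],[-0.23,0.243,0],[-0.23,0.243,0],[-0.23,0.243,0],[-0.23,0.243,0],[-0.23,0.243,0]],"angular":[[0,0,-0.043],[0,0,-0.043],[0,0,-0.043],[0,0,-0.043],[0,0,-0.043],[0,0,-0.043],[0,0,-0.043],[0,0,-0.043]]}';  python3 -m jog '{"offset":[[0,0,0],[0,0,0]],"angular":[[0,0,0],[0,0,0]]}'; python3 go.py 441.6 80.2 60 -79.3
```

```text
time: 36.28
ee_pos: [0.4325, 0.0838, 0.0884]
orientation: [-3.139, 0.007, 0.145]
ft_force: [-0.3, 0.4, -2.1]
grip_width: 0.0655
time: 36.52
ee_pos: [0.4302, 0.0849, 0.0873]
orientation: [-3.138, 0.009, 0.148]
ft_force: [-0.3, -1.0, -3.0]
grip_width: 0.0655
t 36.5 ee [0.4302 0.0849 0.0873] jaw -81.5 q6 1.49 F [-0.3 -1.  -3. ] w 0.0655
off [ 0.114 -0.047 -0.273] ang [-0.0005 -0.0031  0.0123]
```

```bash
python3 -m jog '{"offset":[[0.1,-0.045,0],[0,0,0],[0,0,-0.25],[0,0,0]],"angular":[[0,-0.003,0.012],[0,0,0],[0,0,0],[0,0,0]]}'; python3 go.py 441.6 80.2 21.5 -79.3; python3 -m jog '{"offset":[[0,0,-0.15],[0,0,-0.15],[0,0,-0.05],[0,0,0],[0,0,0]],"angular":[[0,0,0],[0,0,0],[0,0,0],[0,0,0],[0,0,0]]}'; python3 go.py 441.6 80.2 21.5 -79.3
```

```text
time: 37.02
ee_pos: [0.4413, 0.0785, 0.0616]
orientation: [-3.14, 0.001, 0.184]
ft_force: [0.4, 0.3, -3.2]
grip_width: 0.0652
t 37.0 ee [0.4413 0.0785 0.0616] jaw -79.5 q6 1.44 F [ 0.4  0.3 -3.2] w 0.0652
off [ 0.003  0.017 -0.401] ang [-0.0004 -0.0005  0.0009]
time: 37.65
ee_pos: [0.4425, 0.0784, 0.0259]
orientation: [-3.14, -0.001, 0.183]
ft_force: [-0.1, -0.3, -2.7]
grip_width: 0.0653
t 37.6 ee [0.4425 0.0784 0.0259] jaw -79.5 q6 1.44 F [-0.1 -0.3 -2.7] w 0.0653
off [-0.009  0.018 -0.044] ang [-0.0004  0.0002  0.0011]
```

```bash
python3 -m jog '{"offset":[[-0.006,0,-0.04],[0.01,-0.05,0],[0.01,-0.05,0],[0,0,0]],"angular":[[0,0,0],[0,0,0],[0,0,0],[0,0,0]]}'; python3 -m jog '{"offset":[[0.008,-0.05,0],[0,0,0]],"angular":[[0,0,0],[0,0,0]]}'; python3 go.py 441.6 80.2 21 -79.3
```

```text
time: 38.15
ee_pos: [0.4449, 0.0676, 0.0228]
orientation: [-3.141, -0.003, 0.183]
ft_force: [-0.6, -0.5, -3.5]
grip_width: 0.0652
time: 38.4
ee_pos: [0.4458, 0.0622, 0.0228]
orientation: [-3.141, -0.003, 0.183]
ft_force: [0.0, -0.4, -3.4]
grip_width: 0.0652
t 38.4 ee [0.4458 0.0622 0.0228] jaw -79.5 q6 1.4 F [ 0.  -0.4 -3.4] w 0.0652
off [-0.042  0.18  -0.018] ang [-0.0004  0.001   0.0012]
```

```bash
python3 -m jog '{"offset":[[0.001,-0.05,-0.01],[0,0,0]],"angular":[[0,0,0],[0,0,0]]}'; python3 -m jog '{"offset":[[0.01,-0.05,0],[0,0,0]],"angular":[[0,0,0],[0,0,0]]}'; python3 -m jog '{"offset":[[0.01,-0.08,0],[0.01,-0.05,0]],"angular":[[0,0,0],[0,0,0]]}'; python3 go.py 441.6 80.2 21 -79.3
```

```text
time: 38.65
ee_pos: [0.4447, 0.058, 0.0215]
orientation: [-3.138, -0.001, 0.183]
ft_force: [-0.2, 0.4, -1.9]
grip_width: 0.0652
time: 38.9
ee_pos: [0.4447, 0.058, 0.0217]
orientation: [-3.126, -0.001, 0.182]
ft_force: [-0.5, -0.3, -3.3]
grip_width: 0.0652
time: 39.15
ee_pos: [0.4449, 0.0574, 0.0225]
orientation: [-3.096, -0.002, 0.18]
ft_force: [-3.1, 16.0, 1.6]
grip_width: 0.0655
t 39.1 ee [0.4449 0.0574 0.0225] jaw -79.7 q6 1.34 F [-3.1 16.   1.6] w 0.0655
off [-0.033  0.228 -0.015] ang [-0.0144 -0.0019  0.002 ]
```

```bash
python3 -m jog '{"offset":[[-0.02,0.1,0],[-0.02,0.12,0],[0,0,0.2],[0,0,0.3],[0,0,0.2],[0,0,0]],"angular":[[-0.007,0,0],[-0.007,0,0],[0,0,0],[0,0,0],[0,0,0],[0,0,0]]}'; python3 go.py 435 257.5 90 0.5
```

```text
time: 39.9
ee_pos: [0.4427, 0.0764, 0.0941]
orientation: [3.134, 0.002, 0.182]
ft_force: [0.5, 0.0, -3.6]
grip_width: 0.0654
t 39.9 ee [0.4427 0.0764 0.0941] jaw -79.6 q6 1.44 F [ 0.5  0.  -3.6] w 0.0654
off [-0.077  1.811 -0.041] ang [0.0023 0.0016 0.4449]
```

```bash
python3 -m jog '{"offset":[[0,0,0.4],[0,0,0.3],[0,0,0]],"angular":[[0,0,0],[0,0,0],[0,0,0]]}';  python3 -m jog '{"offset":[[-0.01,0.227,0],[-0.01,0.227,0],[-0.01,0.227,0],[-0.01,0.227,0],[-0.01,0.227,0],[-0.01,0.227,0],[0,0.227,0],[0,0.227,0]],"angular":[[0,0,0.055],[0,0,0.055],[0,0,0.055],[0,0,0.055],[0,0,0.055],[0,0,0.055],[0,0,0.055],[0,0,0.055]]}';  python3 -m jog '{"offset":[[0,0,0],[0,0,0]],"angular":[[0,0,0],[0,0,0]]}'; python3 go.py 435 257.5 90 0.5; python3 tins.py t5.png
```

```text
time: 40.28
ee_pos: [0.4413, 0.0747, 0.1615]
orientation: [3.132, 0.008, 0.181]
ft_force: [0.7, 0.0, -2.6]
grip_width: 0.0648
time: 41.28
ee_pos: [0.4277, 0.2554, 0.1382]
orientation: [-3.135, 0.032, 1.604]
ft_force: [0.1, -0.5, -2.6]
grip_width: 0.0653
time: 41.52
ee_pos: [0.4257, 0.2549, 0.1332]
orientation: [-3.128, 0.036, 1.605]
ft_force: [0.3, 0.0, -2.7]
grip_width: 0.0654
t 41.5 ee [0.4257 0.2549 0.1332] jaw 1.9 q6 0.41 F [ 0.3  0.  -2.7] w 0.0654
off [ 0.093  0.026 -0.432] ang [ 0.0114 -0.0039 -0.0079]
816 c [597.  292.7] wh [66.  49.2] a 1.2 z 0.0529 tab [618.2 292.3  69.3] 68 dir -1.0
```

View pics/t5.png

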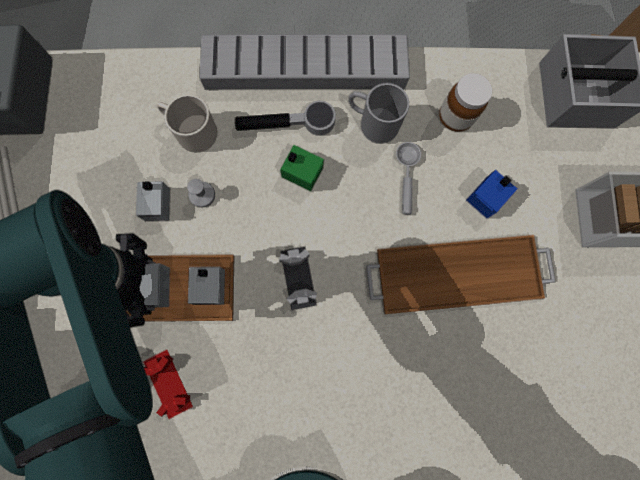

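```bash
python3 -m jog '{"offset":[[0.09,0.03,0],[0,0,0],[0,0,-0.3],[0,0,-0.3],[0,0,0],[0,0,0]],"angular":[[0.011,-0.004,-0.008],[0,0,0],[0,0,0],[0,0,0],[0,0,0],[0,0,0]]}'; python3 go.py 435 257.5 25 0.5
```

```text
time: 42.32
ee_pos: [0.438, 0.2556, 0.0745]
orientation: [3.135, -0.003, 1.57]
ft_force: [0.9, 0.1, -2.5]
grip_width: 0.0657
t 42.3 ee [0.438  0.2556 0.0745] jaw -0.1 q6 0.42 F [ 0.9  0.1 -2.5] w 0.0657
off [-0.03   0.019 -0.495] ang [-0.001   0.002   0.0032]
```

```bash
python3 -m jog '{"offset":[[-0.03,0.02,0],[0,0,0],[0,0,-0.2],[0,0,-0.15],[0,0,-0.05],[0,0,0]],"angular":[[0,0.002,0.003],[0,0,0],[0,0,0],[0,0,0],[0,0,0],[0,0,0]]}'; python3 go.py 435 257.5 25 0.5
```

```text
time: 43.08
ee_pos: [0.4381, 0.2595, 0.039]
orientation: [3.132, -0.007, 1.58]
ft_force: [0.5, 0.4, -2.5]
grip_width: 0.0654
t 43.1 ee [0.4381 0.2595 0.039 ] jaw 0.5 q6 0.41 F [ 0.5  0.4 -2.5] w 0.0654
off [-0.031 -0.02  -0.14 ] ang [-0.0023  0.0029 -0.0001]
```

```bash
python3 -m jog '{"offset":[[-0.03,-0.02,-0.07],[0,0,-0.06],[0,0,0],[0,0,0]],"angular":[[-0.002,0.003,0],[0,0,0],[0,0,0],[0,0,0]]}'; python3 go.py 435 257.5 25 0.5
```

```text
time: 43.58
ee_pos: [0.4357, 0.2577, 0.0262]
orientation: [3.141, -0.001, 1.58]
ft_force: [-0.5, 0.1, -2.2]
grip_width: 0.0655
t 43.6 ee [0.4357 0.2577 0.0262] jaw 0.5 q6 0.41 F [-0.5  0.1 -2.2] w 0.0655
off [-0.007 -0.002 -0.012] ang [-0.0005  0.0003 -0.0001]
```

```bash
python3 -m jog '{"offset":[[0,0,-0.012],[0,0,0]],"angular":[[0,0,0],[0,0,0]]}'; python3 -m jog '{"offset":[[0,0,0],[0,0,0],[0,0,0]],"angular":[[0,0,0],[0,0,0],[0,0,0]]}' 0.12; python3 -m jog '{"offset":[[0,0,0.2],[0,0,0.4],[0,0,0.4],[0,0,0.4],[0,0,0]],"angular":[[0,0,0],[0,0,0],[0,0,0],[0,0,0],[0,0,0]]}'; python3 go.py 597 292.7 120 0
python3 - <<'E'
from h import *
p,d=snap('scene','s17.png',(340,240,560,405),3.6)
w=cloud('scene',d)
# lid plane tilt of tin A
m=(abs(w[...,0]-.597)<.036)&(abs(w[...,1]-.2927)<.03)&(abs(w[...,2]-.053)<.008)
q=w[m]; A=np.c_[q[:,:2]-[.597,.2927],np.ones(len(q))]; print(len(q),np.linalg.lstsq(A,q[:,2],rcond=None)[0])
E
python3 - <<'E'
from h import *
p,d=eyes.camera('top'); w=cloud('top',d)
m=(abs(w[...,0]-.597)<.036)&(abs(w[...,1]-.2927)<.03)&(abs(w[...,2]-.053)<.006)
q=w[m]; A=np.c_[q[:,:2]-[.597,.2927],np.ones(len(q))]
if len(q)>20: print(len(q),np.linalg.lstsq(A,q[:,2],rcond=None)[0])
E
```

```text
time: 43.82
ee_pos: [0.4359, 0.2578, 0.0252]
orientation: [3.14, -0.002, 1.58]
ft_force: [0.2, -0.8, -3.0]
grip_width: 0.0652
time: 44.2
ee_pos: [0.4376, 0.2586, 0.0274]
orientation: [3.136, -0.004, 1.58]
ft_force: [0.4, -0.5, -1.0]
grip_width: 0.0751
time: 44.82
ee_pos: [0.4371, 0.2583, 0.1724]
orientation: [3.135, -0.004, 1.58]
ft_force: [0.6, 0.0, 0.1]
grip_width: 0.0746
t 44.8 ee [0.4371 0.2583 0.1724] jaw 0.5 q6 0.41 F [0.6 0.  0.1] w 0.0746
off [ 1.599  0.344 -0.524] ang [-0.0013  0.0022 -0.0029]
733 [-0.01574323 -0.00222675  0.05359867]
851 [0.0139658  0.01522663 0.05271816]
```

View pics/s17.png

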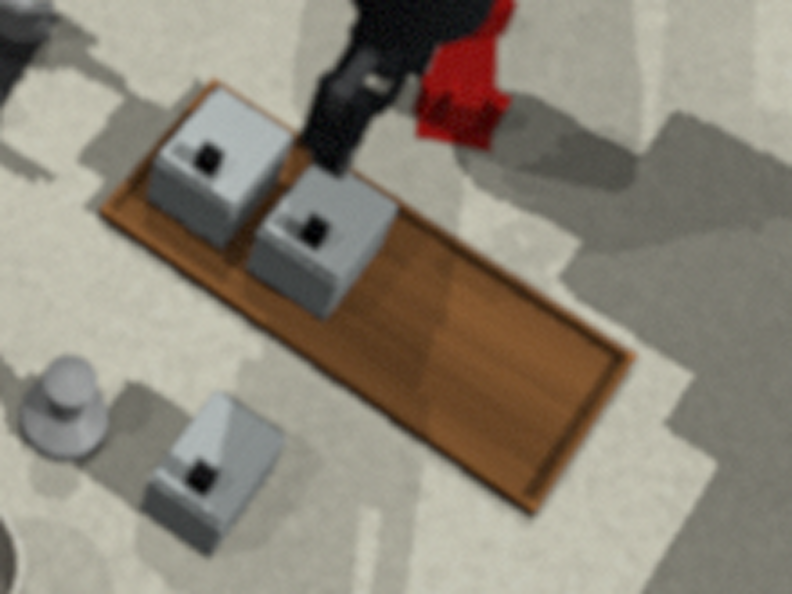

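```bash
python3 -m jog '{"offset":[[0.32,0.07,0],[0.32,0.07,0],[0.32,0.07,0],[0.32,0.07,0],[0.32,0.06,0],[0,0,0],[0,0,0]],"angular":[[0,0,0],[0,0,0],[0,0,0],[0,0,0],[0,0,0],[0,0,0],[0,0,0]]}' 0 60; python3 go.py 597 292.7 100 0.2
```

```text
time: 45.8
ee_pos: [0.5918, 0.2893, 0.1501]
orientation: [-3.113, 0.01, 1.58]
ft_force: [0.4, 0.6, -0.0]
grip_width: 0.0855
t 45.8 ee [0.5918 0.2893 0.1501] jaw 0.6 q6 0.36 F [ 0.4  0.6 -0. ] w 0.0855
off [ 0.052  0.034 -0.501] ang [ 0.0031 -0.009  -0.0019]
```

```bash
python3 -m jog '{"offset":[[0.03,0.03,0],[0,0,0],[0,0,-0.3],[0,0,-0.3],[0,0,0],[0,0,0]],"angular":[[0.003,-0.009,-0.002],[0,0,0],[0,0,0],[0,0,0],[0,0,0],[0,0,0]]}'; python3 go.py 597 292.7 20 0.2
```

```text
time: 46.55
ee_pos: [0.5925, 0.2932, 0.093]
orientation: [3.135, -0.002, 1.576]
ft_force: [0.2, -0.8, 0.8]
grip_width: 0.0855
t 46.5 ee [0.5925 0.2932 0.093 ] jaw 0.3 q6 0.37 F [ 0.2 -0.8  0.8] w 0.0855
off [ 0.045 -0.005 -0.73 ] ang [-0.0007  0.002  -0.0004]
```

Run:
```python
from h import *
p,d=snap('scene','s18.png',(330,300,470,440),4)
```

```text
(no output)
```

View pics/s18.png

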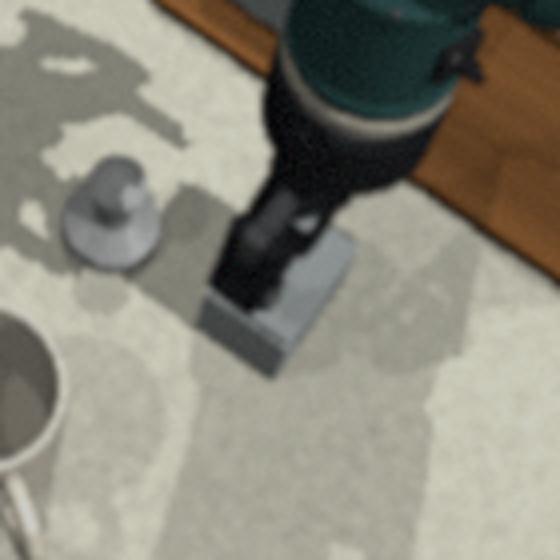

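```bash
python3 -m jog '{"offset":[[0.03,-0.005,0],[0,0,0],[0,0,-0.2],[0,0,-0.2],[0,0,-0.1],[0,0,0]],"angular":[[0,0,0],[0,0,0],[0,0,0],[0,0,0],[0,0,0],[0,0,0]]}'; python3 go.py 597 292.7 20 0.2
```

```text
time: 47.35
ee_pos: [0.5963, 0.2928, 0.0419]
orientation: [3.132, -0.003, 1.575]
ft_force: [-1.3, 0.4, 0.4]
grip_width: 0.0857
t 47.4 ee [0.5963 0.2928 0.0419] jaw 0.3 q6 0.37 F [-1.3  0.4  0.4] w 0.0857
off [ 0.007 -0.001 -0.219] ang [-0.0011  0.003  -0.0004]
```

```bash
python3 -m jog '{"offset":[[0,0,-0.1],[0,0,-0.1],[0,0,0],[0,0,0]],"angular":[[-0.001,0.003,0],[0,0,0],[0,0,0],[0,0,0]]}';  python3 -m jog '{"offset":[[0,0,0],[0,0,0],[0,0,0],[0,0,0],[0,0,0],[0,0,0]],"angular":[[0,0,0],[0,0,0],[0,0,0],[0,0,0],[0,0,0],[0,0,0]]}' 1 60; python3 go.py 597 292.7 20 0.2
```

```text
time: 47.85
ee_pos: [0.597, 0.293, 0.0214]
orientation: [3.141, -0.001, 1.575]
ft_force: [-0.1, -0.9, 0.4]
grip_width: 0.0855
time: 48.6
ee_pos: [0.5979, 0.2933, 0.0226]
orientation: [3.138, -0.002, 1.575]
ft_force: [0.7, 0.8, -1.0]
grip_width: 0.0656
t 48.6 ee [0.5979 0.2933 0.0226] jaw 0.3 q6 0.37 F [ 0.7  0.8 -1. ] w 0.0656
off [-0.009 -0.006 -0.026] ang [-0.0005  0.0012 -0.0004]
```

```bash
python3 -m jog '{"offset":[[0,0,0.2],[0,0,0.3],[0,0,0.3],[0,0,0]],"angular":[[0,0,0],[0,0,0],[0,0,0],[0,0,0]]}'; python3 -m jog '{"offset":[[-0.3,0.08,0],[-0.3,0.08,0],[-0.3,0.08,0],[-0.3,0.08,0],[-0.3,0.08,0],[-0.1,0,0],[0,0,0],[0,0,0]],"angular":[[0,0,0],[0,0,0],[0,0,0],[0,0,0],[0,0,0],[0,0,0],[0,0,0],[0,0,0]]}'; python3 go.py 434.2 333 60 0.5
```

```text
time: 49.1
ee_pos: [0.5956, 0.2926, 0.1046]
orientation: [-3.14, 0.0, 1.575]
ft_force: [0.8, -0.4, -3.1]
grip_width: 0.0651
time: 50.1
ee_pos: [0.427, 0.3295, 0.0952]
orientation: [-3.127, 0.008, 1.574]
ft_force: [1.1, 0.2, -3.2]
grip_width: 0.0653
t 50.1 ee [0.427  0.3295 0.0952] jaw 0.2 q6 0.55 F [ 1.1  0.2 -3.2] w 0.0653
off [ 0.072  0.035 -0.352] ang [ 0.0026 -0.0046  0.0019]
```

```bash
python3 -m jog '{"offset":[[0.06,0.035,0],[0,0,0],[0,0,-0.2],[0,0,-0.2],[0,0,0],[0,0,0]],"angular":[[0.002,-0.004,0.002],[0,0,0],[0,0,0],[0,0,0],[0,0,0],[0,0,0]]}'; python3 go.py 434.2 333 27 0.5
```

```text
time: 50.85
ee_pos: [0.4381, 0.333, 0.0558]
orientation: [3.138, -0.0, 1.577]
ft_force: [0.2, -0.3, -3.2]
grip_width: 0.0656
t 50.9 ee [0.4381 0.333  0.0558] jaw 0.3 q6 0.54 F [ 0.2 -0.3 -3.2] w 0.0656
off [-0.039 -0.    -0.288] ang [-0.0001  0.001   0.0009]
```

```bash
python3 -m jog '{"offset":[[-0.04,0,-0.1],[0,0,-0.1],[0,0,-0.05],[0,0,0],[0,0,0]],"angular":[[0,0.001,0.001],[0,0,0],[0,0,0],[0,0,0],[0,0,0]]}'; python3 go.py 434.2 333 27 0.5
```

```text
time: 51.48
ee_pos: [0.4346, 0.3336, 0.0309]
orientation: [3.139, -0.002, 1.58]
ft_force: [0.6, -0.4, -3.6]
grip_width: 0.0653
t 51.5 ee [0.4346 0.3336 0.0309] jaw 0.5 q6 0.54 F [ 0.6 -0.4 -3.6] w 0.0653
off [-0.004 -0.006 -0.039] ang [-0.0006  0.0007 -0.0002]
```

```bash
python3 -m jog '{"offset":[[-0.005,0,-0.04],[0,0,0]],"angular":[[0,0,0],[0,0,0]]}'; python3 -m jog '{"offset":[[0,0,0],[0,0,0],[0,0,0]],"angular":[[0,0,0],[0,0,0],[0,0,0]]}' 0.12; python3 -m jog '{"offset":[[0,0,0.2],[0,0,0.4],[0,0,0.2],[0,0,0],[0,0,0]],"angular":[[0,0,0],[0,0,0],[0,0,0],[0,0,0],[0,0,0]]}'; python3 -m jog '{"offset":[[0.15,0,0],[0,0,0],[0,0,0],[0,0,0],[0,0,0]],"angular":[[0,0,0],[0,0,0],[0,0,0],[0,0,0],[0,0,0]]}' 1 20; python3 go.py 454 333 88 0.5
python3 - <<'E'
from h import *
p,d=snap('scene','s19.png',(340,240,560,405),3.6)
E
```

```text
time: 51.72
ee_pos: [0.4345, 0.3338, 0.0271]
orientation: [3.138, -0.002, 1.58]
ft_force: [0.1, -0.4, -3.5]
grip_width: 0.0653
time: 52.1
ee_pos: [0.4363, 0.3349, 0.0296]
orientation: [3.134, -0.005, 1.58]
ft_force: [-0.2, -0.1, -0.0]
grip_width: 0.0749
time: 52.72
ee_pos: [0.4361, 0.3347, 0.112]
orientation: [3.133, -0.005, 1.58]
ft_force: [-0.1, 0.8, 0.7]
grip_width: 0.0751
time: 53.35
ee_pos: [0.4509, 0.3337, 0.108]
orientation: [3.139, -0.002, 1.58]
ft_force: [0.0, -0.0, 0.8]
grip_width: -0.0002
t 53.4 ee [0.4509 0.3337 0.108 ] jaw 0.5 q6 0.53 F [ 0.  -0.   0.8] w -0.0002
off [ 0.031 -0.007 -0.2  ] ang [-0.0006  0.0008 -0.    ]
```

View pics/s19.png

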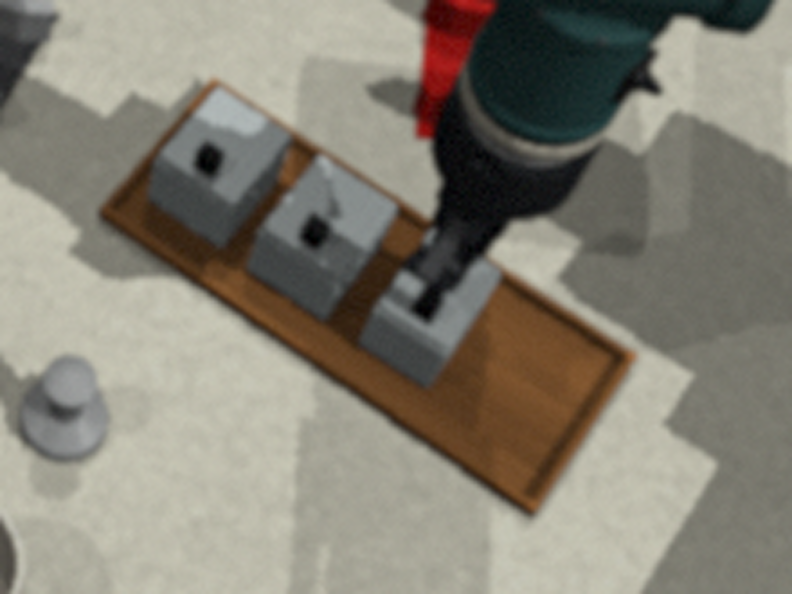

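```bash
python3 -m jog '{"offset":[[0.02,0,-0.1],[0,0,-0.1],[0,0,0],[0,0,0]],"angular":[[0,0,0],[0,0,0],[0,0,0],[0,0,0]]}'; python3 -m jog '{"offset":[[0,0,-0.015],[0,0,0]],"angular":[[0,0,0],[0,0,0]]}';  python3 -m jog '{"offset":[[0,0,-0.015],[0,0,0]],"angular":[[0,0,0],[0,0,0]]}'
```

```text
time: 53.9
ee_pos: [0.4526, 0.3336, 0.0863]
orientation: [3.139, -0.002, 1.58]
ft_force: [0.4, -0.1, 0.2]
grip_width: 0.0003
time: 54.15
ee_pos: [0.453, 0.3339, 0.0863]
orientation: [3.138, -0.002, 1.58]
ft_force: [0.1, 0.4, -0.0]
grip_width: -0.0004
time: 54.4
ee_pos: [0.4534, 0.3341, 0.0861]
orientation: [3.137, -0.003, 1.58]
ft_force: [-0.2, 0.5, 0.1]
grip_width: 0.0003
```

```bash
python3 -m jog '{"offset":[[0,0,-0.02]],"angular":[[0,0,0]]}'; python3 -m jog '{"offset":[[0,0,0.3],[0,0,0.4],[0,0.4,0.4],[-0.2,0.4,0.4],[-0.2,0.4,0.2],[-0.2,0.4,0],[-0.2,0.4,0],[0,0,0]],"angular":[[0,0,0],[0,0,0],[0,0,0],[0,0,0],[0,0,0],[0,0,0],[0,0,0],[0,0,0]]}' 0.5; python3 tins.py t6.png
python3 - <<'E'
from h import *
snap('scene','s20.png')
E
```

```text
time: 54.52
ee_pos: [0.4538, 0.3343, 0.0856]
orientation: [3.135, -0.004, 1.58]
ft_force: [-2.9, -1.7, 11.0]
grip_width: -0.0002
time: 55.52
ee_pos: [0.3704, 0.539, 0.256]
orientation: [3.138, -0.004, 1.577]
ft_force: [0.3, -0.0, -0.7]
grip_width: 0.0429
```

View pics/t6.png

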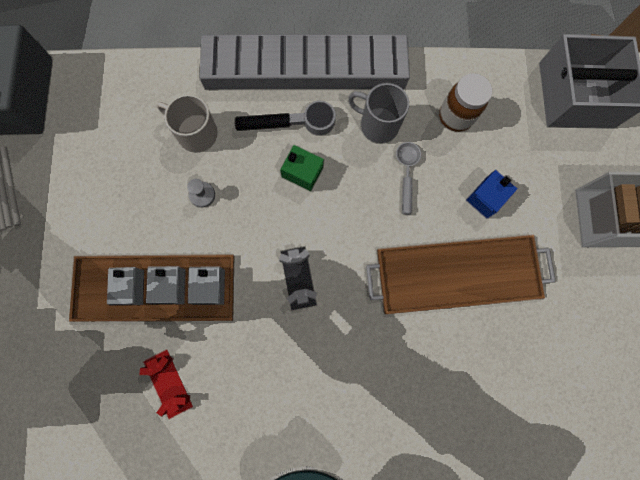

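View pics/s20.png

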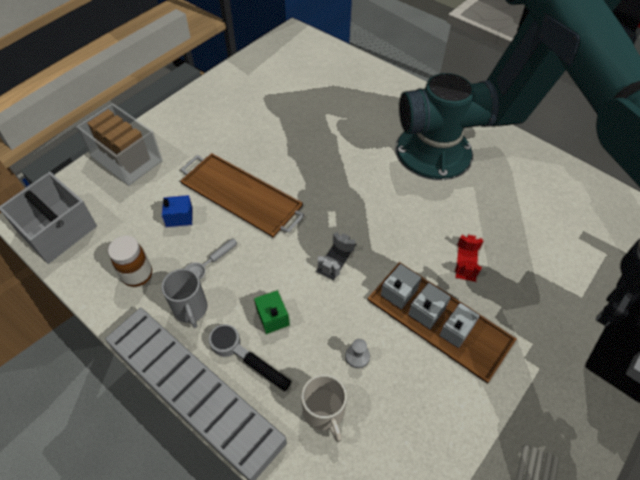

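Run:
```python
from h import *
for cam in ('top','scene'):
    p,d=eyes.camera(cam); w=cloud(cam,d); z=w[...,2]
    m=(abs(z-.057)<.005)&(abs(w[...,0]-.4345)<.045)&(w[...,1]>.14)&(w[...,1]<.45)
    n,l,st,c=cv2.connectedComponentsWithStats(m.astype(np.uint8))
    for i in range(1,n):
        if st[i,4]<150: continue
        q=w[l==i]; r=cv2.minAreaRect((q[:,:2]*1000).astype(np.float32))
        A=np.c_[q[:,:2]-q[:,:2].mean(0),np.ones(len(q))]; s=np.linalg.lstsq(A,q[:,2],rcond=None)[0]
        yr=np.percentile(q[:,1],[1,99]); xr=np.percentile(q[:,0],[1,99])
        print(cam,st[i,4],np.round(r[0],1),np.round(r[1],1),round(r[2],1),'plane',s.round(4),'w',np.diff(yr)*1000,np.diff(xr)*1000)
    if cam=='top': cv2.imwrite('pics/t7.png',cv2.resize(p[240:330,60:240,::-1],None,fx=4,fy=4,interpolation=cv2.INTER_CUBIC))
print(monitor.state()['time'])
```

```text
top 912 [433.8 333.4] [69. 48.] 1.9 plane [0.0011 0.0151 0.0566] w [46.81377682] [66.91636944]
top 1069 [435.6 258.3] [69.  55.8] 0.2 plane [0.0054 0.0125 0.0568] w [53.97278892] [65.15199538]
top 1100 [434.5 182.4] [67.  56.5] 0.1 plane [0.0095 0.0049 0.0569] w [54.65210746] [66.36659872]
scene 633 [434.3 182.5] [69.9 56.6] 0.1 plane [-0.0156 -0.0121  0.058 ] w [55.02080065] [65.87480262]
scene 661 [435.9 258.3] [68.9 55.5] 0.5 plane [-0.0115 -0.0115  0.0577] w [54.03684812] [66.20914899]
scene 576 [435.3 333.6] [68.7 46.6] 1.3 plane [-0.0063  0.0153  0.0574] w [45.86082979] [65.82310399]
55.725
```

View pics/t7.png

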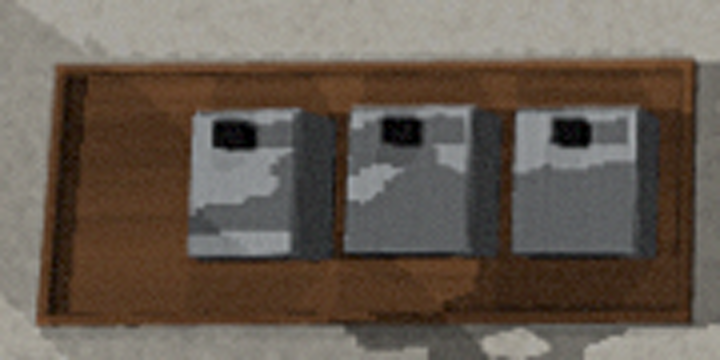

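```bash
python3 -c "
from workcell import order
print(order.sign_off())"
```

```text
the job is handed in; nothing more can be done
None
```

All three tins in the row ended up as rejects, so they stand in the tray without handles and the tray with handles is empty. I handed the job in at about 56 s.

| Tin in the row | Lid test | Slot gauge | Width measured |
|---|---|---|---|
| Left | Stiff: stayed half open, so I closed it by its tab | Not gauged | about 48 mm |
| Middle | Free: dropped shut | Jammed in the mouth | about 56 mm |
| Right | Free: dropped shut | Jammed in the mouth | about 56 mm |

- **Gauge:** the middle tin would not move on under about 37 N, the right one under about 16 N. Both stopped at the same point, and the camera widths agree with the jams.
- **Lids and standing:** the last pictures from both cameras show each tin upright. Each lid top is at 57–58 mm, which is right for a tin flat on the tray floor with its lid shut. The fitted lid tilts stay within 0.016 rad, which is measurement noise.
- **Other things on the bench:** the blue and green tins, red gauge, tamper, spoon, pitcher and the rest look unmoved by eye; I did not measure them again.
- **Press on the stiff lid:** my final check push read 11 N for an instant, against the 1–2 N suggested. The lid was already shut and nothing moved.
- **Force readings:** they fell to about zero whenever the arm paused, so I judged contact mainly from the position no longer changing.

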